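Load the bench shaker with the full reagent bottles

TASK

The white reagent bottles on the bench look alike, but some are full and the others empty, and only their weight tells which. Swing the shaker's cam lever up to free the clamp bar, draw the bar back and stand every full bottle upright on the tray between the two bars; then push the bar up until you feel it hold the bottles snugly against the fixed bar, and swing the lever down to lock it. Stand every empty bottle upright in the places of the grey crate, and leave the other things on the bench alone.

Things in the scene. Friction and masses are not known exactly. Their poses are not given: they have to be found in the camera images.
- shaker: Bench shaker 270 x 370 mm, fixed; tray top 100 mm above the bench. Origin: centre of its underside; x from front (control panel) to back, y left, z up. A fixed clamp bar (rubber, round, 16 mm thick, axis 138 mm above the bench) crosses the tray along y at x = 85 mm; a like bar slides along x in front of it. Tray clear for |y| below 145 mm; rails and bar ends at y = +-165 mm.
- fixed_bar (a point): Middle of the fixed bar's axis (x = 85, y = 0, z = 138 mm of the shaker).
- clamp_bar (a joint): Sliding clamp bar, in m: 0 is right back at the tray's front (bar axis at shaker x = -90 mm), growing towards the fixed bar (axis at x = value - 90 mm), at most 0.145. Drag about 1.5 N when free; held fast when locked. It meets bottles that stand against the fixed bar near 0.093. It starts too near the fixed bar for a bottle to fit between.
- bar_mid (a point): Middle of the sliding bar's axis, 138 mm above the bench; axes as the shaker's.
- bar_grip (a point): Hand grip of the sliding bar: an upright black post 22 mm across, 36 mm in front of the bar's axis at mid-length, from 128 to 203 mm above the bench. Point: on its axis, 183 mm above the bench. Pull or push the bar by it.
- cam_lever (a joint): Cam lever on the bar's right end (shaker y = -165 mm), rad; it turns about an axis along shaker x. 0: up and free, leaning 0.26 inwards (to +y). Growing, it swings outwards (to -y) and down: lean outwards from upright = value - 0.26. 1.57 (stop): lies out nearly level past the shaker's side, locked. Cam bites from 0.8, holds above 1.3. Needs up to 6 N at the grip; stays where left.
- lever_hinge (a point): Hinge axis of the cam lever, 125 mm above the bench; it travels with the bar (same shaker x as the bar's axis).
- lever_grip (a point): Point on the cam lever's black handle, 75 mm from the hinge; the handle is 16 mm wide (along shaker x), 10 mm thick and reaches from 32 to 94 mm from the hinge. It can be pinched by its two sides (along shaker x) from above and led round the hinge.
- crate: Grey crate, 247 mm (its x) by 86 mm (its y), 45 mm tall, fixed, open at the top, with two cross walls making three places of 77 x 78 mm in a row, centred at x = -81, 0 and 81 mm. Floor and walls 4 mm thick. Origin: centre of its underside.
- tray: The shaker's flat tray with its grey mat, 270 x 370 mm, fixed to the shaker, top 100 mm above the bench. A full bottle pushed across it drags with 2 to 4 N. Origin: centre of its top; axes as the shaker's.
- counter: Bystander: desk-top cell counter with keys, 150 x 110 x 34 mm. Origin at the centre of its underside.
- amber: Bystander: small amber bottle with a yellow cap, 48 mm across and 95 mm tall. Origin at the centre of its foot.
- slide_box: Bystander: flat blue and white slide box, 200 x 85 x 33 mm. Origin at the centre of its underside.
- bottle_a_mid (a point): Squat opaque white bottle, paper label, blue cap; all bottles look alike. Body 66 mm across, 60 mm tall, cap 46 mm across from 70 to 94 mm above the foot; lift it by the cap. Full about 320 g, empty about 60 g (+-15 per cent), not to be seen from outside. Point: on its axis, 47 mm above the foot; z along the axis. May be absent (None).
- bottle_b_mid (a point): Squat opaque white bottle, paper label, blue cap; all bottles look alike. Body 66 mm across, 60 mm tall, cap 46 mm across from 70 to 94 mm above the foot; lift it by the cap. Full about 320 g, empty about 60 g (+-15 per cent), not to be seen from outside. Point: on its axis, 47 mm above the foot; z along the axis. May be absent (None).
- bottle_c_mid (a point): Squat opaque white bottle, paper label, blue cap; all bottles look alike. Body 66 mm across, 60 mm tall, cap 46 mm across from 70 to 94 mm above the foot; lift it by the cap. Full about 320 g, empty about 60 g (+-15 per cent), not to be seen from outside. Point: on its axis, 47 mm above the foot; z along the axis. May be absent (None).
- bottle_d_mid (a point): Squat opaque white bottle, paper label, blue cap; all bottles look alike. Body 66 mm across, 60 mm tall, cap 46 mm across from 70 to 94 mm above the foot; lift it by the cap. Full about 320 g, empty about 60 g (+-15 per cent), not to be seen from outside. Point: on its axis, 47 mm above the foot; z along the axis. May be absent (None).
- bottle_e_mid (a point): Squat opaque white bottle, paper label, blue cap; all bottles look alike. Body 66 mm across, 60 mm tall, cap 46 mm across from 70 to 94 mm above the foot; lift it by the cap. Full about 320 g, empty about 60 g (+-15 per cent), not to be seen from outside. Point: on its axis, 47 mm above the foot; z along the axis. May be absent (None).

How it is judged:
On the way, in this order (a step that is already met when the one before it is completed fails the run):
1. the cam lever is swung up, so that the clamp bar is free (value of joint cam_lever below 0.5 rad), for 0.2 s.
2. every full bottle, and no empty one, stands on the tray between the two bars, with the lever still up (((z of bottle_a_mid in the frame of shaker between 0.139 and 0.155 m and y of bottle_a_mid in the frame of shaker between -0.13 and 0.13 m and x of bottle_a_mid in the frame of shaker between -0.05 and 0.052 m and x of bottle_a_mid in the frame of bar_mid above 0.034 m and angle between bottle_a_mid's own z axis and vertical below 0.1 rad and contact force between bottle_a and tray above 1.8 N) or (contact force between bottle_a and anything else below 1.8 N and height (world z) of bottle_a_mid below 0.12 m)) and ((z of bottle_b_mid in the frame of shaker between 0.139 and 0.155 m and y of bottle_b_mid in the frame of shaker between -0.13 and 0.13 m and x of bottle_b_mid in the frame of shaker between -0.05 and 0.052 m and x of bottle_b_mid in the frame of bar_mid above 0.034 m and angle between bottle_b_mid's own z axis and vertical below 0.1 rad and contact force between bottle_b and tray above 1.8 N) or (contact force between bottle_b and anything else below 1.8 N and height (world z) of bottle_b_mid below 0.12 m)) and ((z of bottle_c_mid in the frame of shaker between 0.139 and 0.155 m and y of bottle_c_mid in the frame of shaker between -0.13 and 0.13 m and x of bottle_c_mid in the frame of shaker between -0.05 and 0.052 m and x of bottle_c_mid in the frame of bar_mid above 0.034 m and angle between bottle_c_mid's own z axis and vertical below 0.1 rad and contact force between bottle_c and tray above 1.8 N) or (contact force between bottle_c and anything else below 1.8 N and height (world z) of bottle_c_mid below 0.12 m)) and ((z of bottle_d_mid in the frame of shaker between 0.139 and 0.155 m and y of bottle_d_mid in the frame of shaker between -0.13 and 0.13 m and x of bottle_d_mid in the frame of shaker between -0.05 and 0.052 m and x of bottle_d_mid in the frame of bar_mid above 0.034 m and angle between bottle_d_mid's own z axis and vertical below 0.1 rad and contact force between bottle_d and tray above 1.8 N) or (contact force between bottle_d and anything else below 1.8 N and height (world z) of bottle_d_mid below 0.12 m)) and ((z of bottle_e_mid in the frame of shaker between 0.139 and 0.155 m and y of bottle_e_mid in the frame of shaker between -0.13 and 0.13 m and x of bottle_e_mid in the frame of shaker between -0.05 and 0.052 m and x of bottle_e_mid in the frame of bar_mid above 0.034 m and angle between bottle_e_mid's own z axis and vertical below 0.1 rad and contact force between bottle_e and tray above 1.8 N) or (contact force between bottle_e and anything else below 1.8 N and height (world z) of bottle_e_mid below 0.12 m)) and value of joint cam_lever below 0.6 rad), for 0.2 s.
3. the bar holds the full bottles against the fixed bar and the lever is down (((z of bottle_a_mid in the frame of shaker between 0.139 and 0.155 m and y of bottle_a_mid in the frame of shaker between -0.13 and 0.13 m and x of bottle_a_mid in the frame of shaker between 0.039 and 0.052 m and x of bottle_a_mid in the frame of bar_mid between 0.034 and 0.046 m and angle between bottle_a_mid's own z axis and vertical below 0.1 rad) or (contact force between bottle_a and anything else below 1.8 N and height (world z) of bottle_a_mid below 0.12 m)) and ((z of bottle_b_mid in the frame of shaker between 0.139 and 0.155 m and y of bottle_b_mid in the frame of shaker between -0.13 and 0.13 m and x of bottle_b_mid in the frame of shaker between 0.039 and 0.052 m and x of bottle_b_mid in the frame of bar_mid between 0.034 and 0.046 m and angle between bottle_b_mid's own z axis and vertical below 0.1 rad) or (contact force between bottle_b and anything else below 1.8 N and height (world z) of bottle_b_mid below 0.12 m)) and ((z of bottle_c_mid in the frame of shaker between 0.139 and 0.155 m and y of bottle_c_mid in the frame of shaker between -0.13 and 0.13 m and x of bottle_c_mid in the frame of shaker between 0.039 and 0.052 m and x of bottle_c_mid in the frame of bar_mid between 0.034 and 0.046 m and angle between bottle_c_mid's own z axis and vertical below 0.1 rad) or (contact force between bottle_c and anything else below 1.8 N and height (world z) of bottle_c_mid below 0.12 m)) and ((z of bottle_d_mid in the frame of shaker between 0.139 and 0.155 m and y of bottle_d_mid in the frame of shaker between -0.13 and 0.13 m and x of bottle_d_mid in the frame of shaker between 0.039 and 0.052 m and x of bottle_d_mid in the frame of bar_mid between 0.034 and 0.046 m and angle between bottle_d_mid's own z axis and vertical below 0.1 rad) or (contact force between bottle_d and anything else below 1.8 N and height (world z) of bottle_d_mid below 0.12 m)) and ((z of bottle_e_mid in the frame of shaker between 0.139 and 0.155 m and y of bottle_e_mid in the frame of shaker between -0.13 and 0.13 m and x of bottle_e_mid in the frame of shaker between 0.039 and 0.052 m and x of bottle_e_mid in the frame of bar_mid between 0.034 and 0.046 m and angle between bottle_e_mid's own z axis and vertical below 0.1 rad) or (contact force between bottle_e and anything else below 1.8 N and height (world z) of bottle_e_mid below 0.12 m)) and value of joint cam_lever above 1.3 rad), for 0.2 s.
At the end, for the whole second after the job is handed in: Every full bottle stands upright on the shaker's tray, its side within 5 mm of both the fixed and the sliding bar; the cam lever is down (above 1.3 rad); every empty bottle stands upright in the crate (a bottle that weighs on what it stands on with more than 1.8 N counts as full); all is at rest (((z of bottle_a_mid in the frame of shaker between 0.139 and 0.155 m and y of bottle_a_mid in the frame of shaker between -0.13 and 0.13 m and x of bottle_a_mid in the frame of shaker between 0.039 and 0.052 m and x of bottle_a_mid in the frame of bar_mid between 0.034 and 0.046 m and angle between bottle_a_mid's own z axis and vertical below 0.1 rad) or (z of bottle_a_mid in the frame of crate between 0.043 and 0.062 m and x of bottle_a_mid in the frame of crate between -0.112 and 0.112 m and y of bottle_a_mid in the frame of crate between -0.032 and 0.032 m and angle between bottle_a_mid's own z axis and vertical below 0.2 rad and contact force between bottle_a and crate below 1.8 N)) and ((z of bottle_b_mid in the frame of shaker between 0.139 and 0.155 m and y of bottle_b_mid in the frame of shaker between -0.13 and 0.13 m and x of bottle_b_mid in the frame of shaker between 0.039 and 0.052 m and x of bottle_b_mid in the frame of bar_mid between 0.034 and 0.046 m and angle between bottle_b_mid's own z axis and vertical below 0.1 rad) or (z of bottle_b_mid in the frame of crate between 0.043 and 0.062 m and x of bottle_b_mid in the frame of crate between -0.112 and 0.112 m and y of bottle_b_mid in the frame of crate between -0.032 and 0.032 m and angle between bottle_b_mid's own z axis and vertical below 0.2 rad and contact force between bottle_b and crate below 1.8 N)) and ((z of bottle_c_mid in the frame of shaker between 0.139 and 0.155 m and y of bottle_c_mid in the frame of shaker between -0.13 and 0.13 m and x of bottle_c_mid in the frame of shaker between 0.039 and 0.052 m and x of bottle_c_mid in the frame of bar_mid between 0.034 and 0.046 m and angle between bottle_c_mid's own z axis and vertical below 0.1 rad) or (z of bottle_c_mid in the frame of crate between 0.043 and 0.062 m and x of bottle_c_mid in the frame of crate between -0.112 and 0.112 m and y of bottle_c_mid in the frame of crate between -0.032 and 0.032 m and angle between bottle_c_mid's own z axis and vertical below 0.2 rad and contact force between bottle_c and crate below 1.8 N)) and ((z of bottle_d_mid in the frame of shaker between 0.139 and 0.155 m and y of bottle_d_mid in the frame of shaker between -0.13 and 0.13 m and x of bottle_d_mid in the frame of shaker between 0.039 and 0.052 m and x of bottle_d_mid in the frame of bar_mid between 0.034 and 0.046 m and angle between bottle_d_mid's own z axis and vertical below 0.1 rad) or (z of bottle_d_mid in the frame of crate between 0.043 and 0.062 m and x of bottle_d_mid in the frame of crate between -0.112 and 0.112 m and y of bottle_d_mid in the frame of crate between -0.032 and 0.032 m and angle between bottle_d_mid's own z axis and vertical below 0.2 rad and contact force between bottle_d and crate below 1.8 N)) and ((z of bottle_e_mid in the frame of shaker between 0.139 and 0.155 m and y of bottle_e_mid in the frame of shaker between -0.13 and 0.13 m and x of bottle_e_mid in the frame of shaker between 0.039 and 0.052 m and x of bottle_e_mid in the frame of bar_mid between 0.034 and 0.046 m and angle between bottle_e_mid's own z axis and vertical below 0.1 rad) or (z of bottle_e_mid in the frame of crate between 0.043 and 0.062 m and x of bottle_e_mid in the frame of crate between -0.112 and 0.112 m and y of bottle_e_mid in the frame of crate between -0.032 and 0.032 m and angle between bottle_e_mid's own z axis and vertical below 0.2 rad and contact force between bottle_e and crate below 1.8 N)) and value of joint cam_lever above 1.3 rad and velocity of joint clamp_bar below 0.01 m/s and linear speed of each of bottle_a, bottle_b, bottle_c, bottle_d, bottle_e below 0.02 m/s); the robot touches nothing.
It fails at once if the cell counter is pushed more than 30 mm from its place (distance of counter from where it was at the start of the episode above 0.03 m).
It fails at once if the amber bottle is pushed more than 30 mm from its place (distance of amber from where it was at the start of the episode above 0.03 m).
It fails at once if the slide box is pushed more than 30 mm from its place (distance of slide_box from where it was at the start of the episode above 0.03 m).
Of bottle_a, bottle_c, bottle_e only 1 to 3 are there at a start; the rules pass over those that are not, and their reading is None.
At some moment in a run one of bottle_a, bottle_b, bottle_c, bottle_d, bottle_e may be knocked a few centimetres aside while the robot is not near it.
It also fails if it takes over 210 s, if anything falls off the work surface, if the arm or the gripper's body presses on something with over 40 N, if the wrist force passes 120 N, or if a joint passes its speed limit or range.

ROBOT

A 6-joint arm with a two-finger parallel gripper is mounted at the origin on the work surface. World frame = base frame: x ahead of the robot, y to its left, z up, the work surface at z = 0. Lengths are in m, angles in rad, forces in N, time in s.
With the tool pointing down it reaches from about 0.25 to 0.725 m from the base axis. Payload 4 kg.
Tool frame: the origin (TCP) lies midway between the tips of the shut fingers; the grasp point (between the pads) lies 19 mm behind it (bot.grip_point_offset is the distance from the TCP to the grasp point, in m); z points along the fingers, y is the line along which they close (so a half turn about z gives the same grasp; the last joint's range is limited). The gripper opens to 85 mm and grips with 20 to 120 N. Pads are 22 mm wide; open, the fingers measure 114 mm over their backs; the gripper's body (76 mm by 85 mm) begins 54 mm behind the grasp point. The pads swing forward as they close: fully open they stand 13 mm farther back than shut.
Start: joints at [-1.316, 0.241, 0.005, 1.335, 0, 1.571], TCP at [0.126, -0.484, 0.231] pointing down, gripper open.
Joint ranges: [-2.72, 2.72], [-1.05, 1.87], [-1.09, 1.28], [-1.99, 2.15], [-1.42, 1.44], [-3.14, 3.14]. Speed limits (rad/s): [2.79, 2.79, 3.14, 3.14, 3.14, 3.14].

INTERFACE

Orientations are given as a unit quaternion [x, y, z, w].
In Python, from workcell import bot gives the robot as it stands.
- The arm moves only by the tool step_arm, never from a script. Its argument "targets" is text: rows parted by semicolons, each of 7 numbers parted by spaces: the opening, from -1 (shut) to 1 (fully open), so that 0 is half open, then the shift along the world's x, y, z normalised to -1 to 1, where 1 is 0.5 m, then the turn, a rotation vector about the world's x, y, z normalised to -1 to 1, where 1 is pi/4 rad. In form: gripper x y z wx wy wz; .... A call has 1 to 10 rows; each row is the pose to reach, as a shift and turn from the pose commanded when the call began; what a row does not reach only later rows make up. A row lasts 1/12 s, in which the tool goes at most 41.7 mm and 7.16 degrees, less where a joint would pass 70% of its speed; a pose out of reach is approached as far as the arm can. A call with a number of a shift or a turn outside -1 to 1 is refused whole. A call with a gripper value outside its range is refused whole. The fingers move at their own pace and stop on an object; the grip force is fixed at half the most. Time passes only in rows, so rows that repeat a pose let the fingers close. It gives the time, the measured TCP pose, the force, the opening and the grip force at its end, in the units of the state.
- bot.get_obs(): the state, without advancing time (a new reading comes with each control period).
- bot.camera(name): name is "scene" or "top"; returns the picture (420x560x3 uint8, red, green, blue); there is no depth.
- bot.camera_info(name): a dict with "vertical_fov" (degrees; the focal length in pixels is half the picture's height over the tangent of half this angle, whatever the lens; pixels are square), "cx", "cy" (the principal point, pixels), "D" ([k1, k2, p1, p2, k3] as OpenCV has them; the pictures are not rectified), "pose" (4x4, takes a point from camera to world coordinates). Camera axes: x right, y up, looking along -z (the intrinsics and any distortion apply to the point x, -y, -z); pixel columns grow to the right and rows downward; lengths in m; the calibration is good to about 2 mm. A picture is of the moment at which its call begins. camera_info takes no time and is no camera call.
- bot.job_done(): hands the job in; it is judged then, once.
The state is a dict: "clock": time; "joint_pos": joint angles; "joint_vel": joint speeds; "tau": joint torques, N m; "eef_pos": TCP position; "tool_rot": TCP orientation; "ft_force": force on the tool from outside, world axes, zero at the start; "ft_torque": the same for the moment, N m; "grip_width": finger opening in m; "grasp_force": force on a finger pad.
Only numpy, scipy, OpenCV 4.12 (cv2) and the standard library are available. Lean on these libraries where they do the work, as an engineer would, in place of code of your own. Each camera call takes 0.05 s, during which the arm holds its last target. There are 200 camera calls.

## Working session

There is one attempt and no reset: what is moved stays moved. The work goes in short steps, Python scripts to look and compute and a tool call to move; the robot and the scene stay as the last step left them, time stands still between calls to the robot, and variables do not carry over. Pictures are saved under pics/ and viewed, at most 14 in all, crops included, and the job is handed in when it is done.

Besides the shell and the picture viewer there is one more tool, called in YAML: its name, and indented under it one key for each argument. step_arm: Moves the arm, as the interface text tells. Scaled input: -1 to 1 covers 0.5 m each way for a shift and pi/4 rad each way for a turn. Its arguments: {"type":"object","properties":{"targets":{"type":"string"}},"required":["targets"]}

```bash
mkdir -p pics; ls; python3 - <<'E'
from workcell import bot
import cv2
for n in("scene","top"):
    cv2.imwrite(f"pics/{n}0.png",bot.camera(n)[:,:,::-1])
    i=bot.camera_info(n);print(n,i)
print(bot.get_obs(), bot.grip_point_offset)
E
```

```text
pics
scene {'vertical_fov': 53.294417660503385, 'cx': 283.05309867369795, 'cy': 206.57473917399832, 'D': array([-0.08224251,  0.        ,  0.        ,  0.        ,  0.        ]), 'pose': array([[-0.85273804, -0.28656756,  0.43671143,  1.09919185],
       [ 0.52182835, -0.50432883,  0.68800262,  0.84160448],
       [ 0.02308693,  0.81457441,  0.57959945,  0.79473421],
       [ 0.        ,  0.        ,  0.        ,  1.        ]])}
top {'vertical_fov': 57.34078031252863, 'cx': 276.7674233742581, 'cy': 200.87274196705948, 'D': array([-0.05948379,  0.        ,  0.        ,  0.        ,  0.        ]), 'pose': array([[ 0.01031261,  0.99474466, -0.10186612,  0.47294271],
       [-0.99993618,  0.00978876, -0.00564101,  0.05673838],
       [-0.00461422,  0.1019178 ,  0.99478212,  1.38730876],
       [ 0.        ,  0.        ,  0.        ,  1.        ]])}
{'clock': 0.1, 'joint_pos': array([-1.31598364e+00,  2.41331943e-01,  3.85308012e-03,  1.33519647e+00,
        2.66765120e-05,  1.57080050e+00]), 'joint_vel': array([ 7.90913021e-05, -2.39909069e-03,  2.92845933e-03, -1.25009676e-03,
        1.11751099e-03,  9.98857581e-04]), 'tau': array([ 5.19601599e-04, -3.73137760e+01,  2.53010023e+01,  1.08660845e-02,
        4.36176629e-05,  9.12752881e-06]), 'eef_pos': array([ 0.12589696, -0.48330441,  0.23050258]), 'tool_rot': array([ 9.91894614e-01,  1.27059798e-01, -1.06147025e-04, -9.33583829e-04]), 'ft_force': array([-0.24755443, -0.14586173, -0.33626226]), 'ft_torque': array([-0.05265806, -0.12692484, -0.04814   ]), 'grasp_force': 0.0, 'grip_width': 0.08503420496316931} 0.0187
```

View pics/scene0.png

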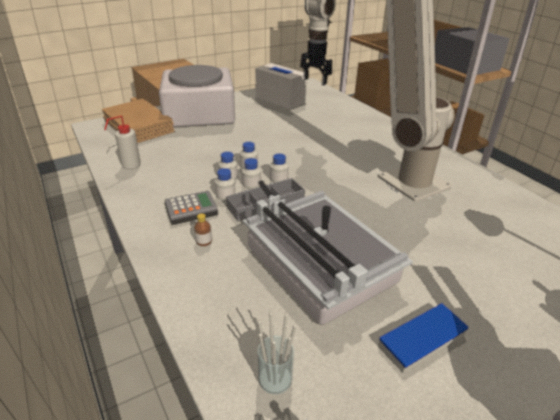

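View pics/top0.png

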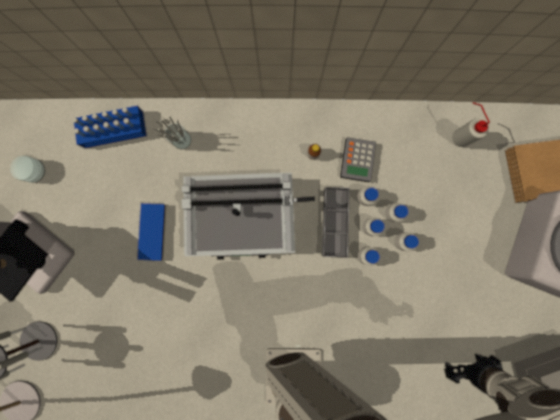

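The top view looks along -z, with up being world +x and right being -y. It shows five bottles with caps near (371,195), (400,211), (376,227), (410,242) and (371,257). The crate is at (335,222), the shaker at (238,215), and the lever lies out near (305,199). I'll enlarge both views to read them more closely.

```bash
cat > h.py <<'E'
import numpy as np, cv2
from workcell import bot
def ray(n,p):
    i=bot.camera_info(n); f=210/np.tan(np.radians(i["vertical_fov"])/2)
    K=np.array([[f,0,i["cx"]],[0,f,i["cy"]],[0,0,1.]])
    u=cv2.undistortPoints(np.array([[p]],float),K,np.array(i["D"]))[0,0]
    T=np.array(i["pose"]); return T[:3,3],T[:3,:3]@np.array([u[0],-u[1],-1])
def onz(n,p,z):
    o,d=ray(n,p); return np.round(o+d*(z-o[2])/d[2],4)
def tri(pt,ps):
    (o1,d1),(o2,d2)=ray("top",pt),ray("scene",ps)
    s=np.linalg.lstsq(np.c_[d1,-d2],o2-o1,rcond=None)[0]
    a,b=o1+s[0]*d1,o2+s[1]*d2
    return np.round((a+b)/2,4),round(float(np.linalg.norm(a-b)),4)
def proj(n,P):
    i=bot.camera_info(n); f=210/np.tan(np.radians(i["vertical_fov"])/2); T=np.array(i["pose"])
    c=T[:3,:3].T@(np.array(P)-T[:3,3]); K=np.array([[f,0,i["cx"]],[0,f,i["cy"]],[0,0,1.]])
    return cv2.projectPoints(np.array([[c[0],-c[1],-c[2]]]),np.zeros(3),np.zeros(3),K,np.array(i["D"]))[0].ravel()
def crop(n,name,x0,x1,y0,y1,k):
    im=bot.camera(n)[y0:y1,x0:x1,::-1]
    im=cv2.resize(im,None,fx=k,fy=k,interpolation=cv2.INTER_CUBIC)
    for x in range(-(-x0//20)*20,x1,20): cv2.putText(im,str(x),((x-x0)*k,10),0,.35,(0,0,255),1);cv2.line(im,((x-x0)*k,12),((x-x0)*k,20),(0,0,255),1)
    for y in range(-(-y0//20)*20,y1,20): cv2.putText(im,str(y),(0,(y-y0)*k+4),0,.35,(0,0,255),1)
    cv2.imwrite(f"pics/{name}.png",im)
E
python3 - <<'E'
from h import *
crop("top","topc",175,435,130,275,3)
crop("scene","scenec",155,415,135,325,3)
def caps(n,x0,x1,y0,y1):
    im=bot.camera(n); h=cv2.cvtColor(im,cv2.COLOR_RGB2HSV)
    m=cv2.inRange(h,(100,130,50),(125,255,255)); m[:y0]=0;m[y1:]=0;m[:,:x0]=0;m[:,x1:]=0
    _,_,s,c=cv2.connectedComponentsWithStats(m); return [(s[k,4],s[k,:4].tolist(),c[k].round(1).tolist()) for k in range(1,len(s)) if s[k,4]>15]
for q in caps("top",345,430,180,280):print(q)
for q in caps("scene",200,310,130,200):print(q)
E
```

```text
(np.int32(115), [365, 189, 13, 11], [371.0, 193.9])
(np.int32(116), [395, 206, 13, 11], [400.8, 211.0])
(np.int32(117), [371, 221, 13, 11], [377.0, 226.0])
(np.int32(124), [405, 236, 13, 12], [411.1, 241.2])
(np.int32(123), [366, 251, 13, 12], [372.1, 256.3])
(np.int32(54), [244, 143, 9, 8], [248.6, 146.2])
(np.int32(63), [222, 153, 10, 9], [227.1, 156.4])
(np.int32(63), [275, 155, 9, 8], [279.3, 158.3])
(np.int32(68), [246, 159, 10, 9], [251.0, 163.1])
(np.int32(78), [219, 170, 11, 9], [224.1, 173.6])
```

View pics/topc.png

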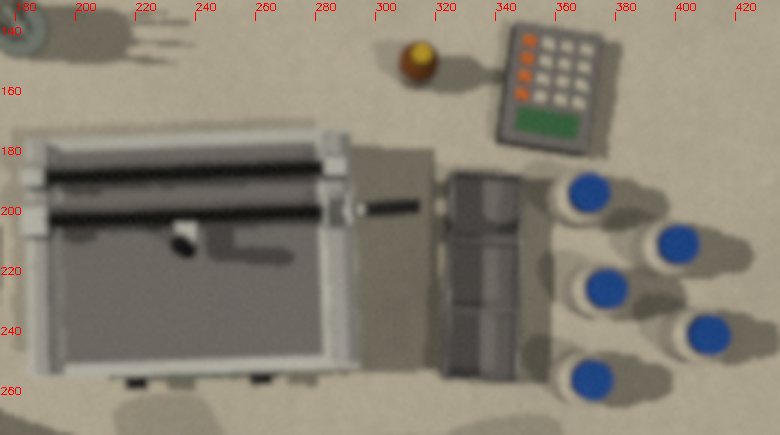

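View pics/scenec.png

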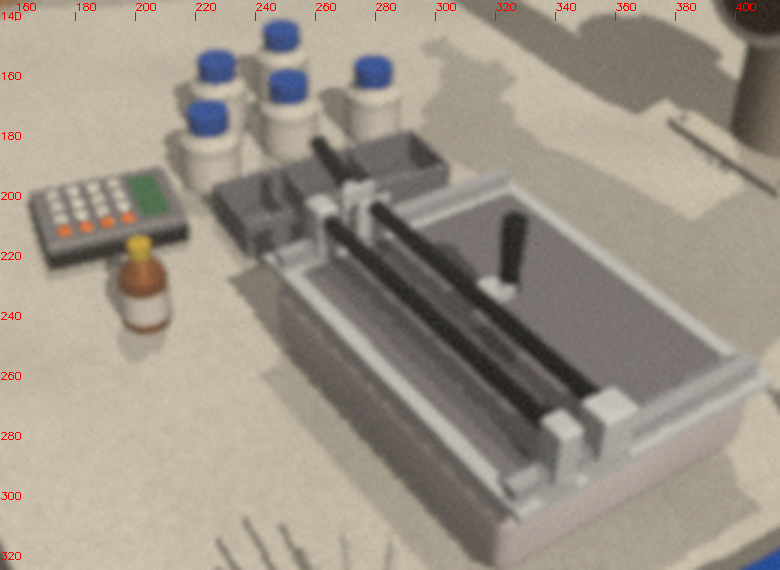

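The crops read as follows.
- **Top view:** the fixed bar runs from (191,189.5) to (282,186.5) and the sliding bar from (191.5,203) to (282,201). The post top is near (236,212), and the lever handle runs from (297,200) to (314.7,198.3).
- **Top view, crate:** corners at about (324.5,188), (348,189), (322,255.5) and (347.5,256.5).
- **Scene view:** the post top is near (326,207) and the lever end near (260.5,182).

```bash
python3 - <<'E'
from h import *
T=[(371,193.9),(400.8,211),(377,226),(411.1,241.2),(372.1,256.3)]
S=[(224.1,173.6),(227.1,156.4),(251,163.1),(248.6,146.2),(279.3,158.3)]
for t,s in zip(T,S): print("cap",tri(t,s),onz("top",t,.09),onz("scene",s,.085))
print("post top",tri((235.7,212),(326.3,207)),onz("top",(235.7,212),.203))
print("lever end",tri((314.5,198.5),(260.7,182.5)))
for n,z,L in(("fixed",.146,[(191,189.5),(282,186.5)]),("slide",.146,[(191.5,203),(282,201)]),
  ("rails corner outer",.1,[(183,254.5),(293,254)]),("crate top",.045,[(324.5,188),(347.5,189),(322,255.5),(347.5,256.5)])):
  print(n,[onz("top",p,z).tolist() for p in L])
print("scene fixed bar",[onz("scene",p,.138).tolist() for p in [(265,210),(335,273)]])
print("scene slide bar",[onz("scene",p,.138).tolist() for p in [(281,205.5),(349,266)]])
print("crate scene",[onz("scene",p,.045).tolist() for p in [(303,190),(291,180),(226,197)]])
print("ends tri", tri((282,186.5),(265,210)))
print("crate corner far-right tri",tri((322,255.5),(303,190)),tri((324.5,188),(238,212)))
E
```

```text
cap (array([ 0.6338, -0.2588,  0.0828]), 0.0001) [ 0.6329 -0.257   0.09  ] [ 0.6353 -0.2554  0.085 ]
cap (array([ 0.5756, -0.3603,  0.0831]), 0.0006) [ 0.5753 -0.3583  0.09  ] [ 0.5768 -0.3568  0.085 ]
cap (array([ 0.5239, -0.2778,  0.0824]), 0.0001) [ 0.5237 -0.2759  0.09  ] [ 0.526  -0.2738  0.085 ]
cap (array([ 0.4729, -0.394 ,  0.0823]), 0.0007) [ 0.4732 -0.3915  0.09  ] [ 0.4751 -0.3889  0.085 ]
cap (array([ 0.4214, -0.2598,  0.0823]), 0.0002) [ 0.4218 -0.258   0.09  ] [ 0.4239 -0.2556  0.085 ]
post top (array([0.559 , 0.1902, 0.2   ]), 0.0011) [0.5584 0.1902 0.203 ]
lever end (array([ 0.6079, -0.058 ,  0.1504]), 0.0016)
fixed [[0.6347, 0.3448, 0.146], [0.6473, 0.0472, 0.146]]
slide [[0.5903, 0.3417, 0.146], [0.5998, 0.0468, 0.146]]
rails corner outer [[0.4216, 0.3755, 0.1], [0.4277, 0.0082, 0.1]]
crate top [[0.6577, -0.1035, 0.045], [0.655, -0.1848, 0.045], [0.4215, -0.0945, 0.045], [0.4188, -0.1831, 0.045]]
scene fixed bar [[0.6546, 0.0517, 0.138], [0.6369, 0.3371, 0.138]]
scene slide bar [[0.6066, 0.055, 0.138], [0.5955, 0.3352, 0.138]]
crate scene [[0.4284, -0.096, 0.045], [0.4295, -0.1679, 0.045], [0.6648, -0.1829, 0.045]]
ends tri (array([0.6502, 0.0464, 0.1329]), 0.0025)
crate corner far-right tri (array([ 0.424 , -0.0967,  0.0428]), 0.0064) (array([ 0.6602, -0.1055,  0.0332]), 0.002)
```

step_arm:
  targets: "0.2 0.48 0.44 0 0 0 0.9;0.2 0.48 0.44 0 0 0 0.9;0.2 0.48 0.44 0 0 0 0.9;0.2 0.48 0.44 0 0 0 0.9;0.2 0.48 0.44 0 0 0 0.9;0.2 0.48 0.44 0 0 0 0.9;0.2 0.48 0.44 0 0 0 0.9;0.2 0.48 0.44 0 0 0 0.9;0.2 0.48 0.44 0 0 0 0.9"

```text
clock: 1.05
eef_pos: [0.3698, -0.2601, 0.2314]
tool_rot: [0.885, 0.466, 0.001, -0.0]
ft_force: [-0.2, -0.4, 0.8]
grip_width: 0.0509
grasp_force: 0.0
```

step_arm:
  targets: "0.2 0.48 0.437 -0.06 0 0 0.826;0.2 0.48 0.437 -0.06 0 0 0.826;0.2 0.48 0.437 -0.06 0 0 0.826;0.2 0.48 0.437 -0.06 0 0 0.826;0.2 0.48 0.437 -0.06 0 0 0.826;0.2 0.48 0.437 -0.06 0 0 0.826;0.2 0.48 0.437 -0.06 0 0 0.826;0.2 0.48 0.437 -0.06 0 0 0.826;0.2 0.48 0.437 -0.06 0 0 0.826;0.2 0.48 0.437 -0.06 0 0 0.826"

```text
clock: 1.88
eef_pos: [0.6064, -0.0444, 0.1998]
tool_rot: [0.692, 0.722, -0.001, -0.001]
ft_force: [0.4, 0.0, 0.6]
grip_width: 0.0509
grasp_force: 0.0
```

```bash
python3 - <<'E'
from h import *
crop("top","top1",220,360,140,270,5)
print(bot.get_obs()["eef_pos"],bot.get_obs()["tool_rot"])
E
```

```text
[ 0.60566613 -0.04548101  0.20040712] [ 6.92696974e-01  7.21228021e-01 -8.56471892e-04 -5.57754006e-04]
```

View pics/top1.png

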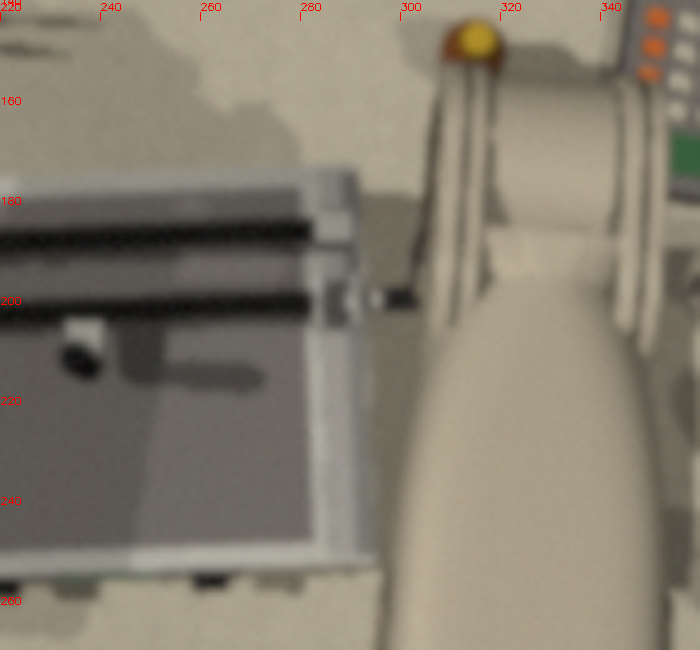

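The arm hides the handle, but the post top at (236,212) and the handle root at (300,200) agree with my estimate. I'll descend and pinch the handle.

step_arm:
  targets: "0.2 0 0 -0.144 0 0 0;0.2 0 0 -0.144 0 0 0;0.2 0 0 -0.144 0 0 0;-1 0 0 -0.144 0 0 0;-1 0 0 -0.144 0 0 0;-1 0 0 -0.144 0 0 0;-1 0 0 -0.144 0 0 0;-1 0 0 -0.144 0 0 0"

```text
clock: 2.6
eef_pos: [0.6092, -0.0464, 0.1326]
tool_rot: [0.693, 0.721, 0.002, 0.004]
ft_force: [3.6, -3.2, 2.7]
grip_width: 0.0148
grasp_force: 59.0
```

step_arm:
  targets: "-1 0 0.008 0.022 0 0 0;-1 -0.001 0.019 0.043 0 0 0;-1 -0.001 0.033 0.062 0 0 0;-1 -0.002 0.050 0.078 0 0 0;-1 -0.003 0.070 0.091 0 0 0"

```text
clock: 3.02
eef_pos: [0.6041, -0.0117, 0.175]
tool_rot: [0.693, 0.72, -0.002, 0.001]
ft_force: [1.6, -5.2, -8.3]
grip_width: 0.0145
grasp_force: 58.5
```

step_arm:
  targets: "-1 -0.001 0.021 0.010 0 0 0;-1 -0.002 0.044 0.017 0 0 0;-1 -0.003 0.067 0.020 0 0 0;-1 -0.004 0.091 0.019 0 0 0;-1 -0.004 0.113 0.015 0 0 0;-1 -0.004 0.113 0.015 0 0 0;-1 -0.004 0.113 0.015 0 0 0"

```text
clock: 3.6
eef_pos: [0.6027, 0.0465, 0.1845]
tool_rot: [0.693, 0.721, 0.001, 0.001]
ft_force: [-0.9, -1.7, 5.7]
grip_width: 0.0137
grasp_force: 58.4
```

step_arm:
  targets: "0.2 0 0 0 0 0 0;0.2 0 0 0 0 0 0;0.2 0 0 0 0 0 0;0.2 0 0 0.13 0 0 0;0.2 0 0 0.13 0 0 0;0.2 -0.088 0.288 0.13 0 0 0;0.2 -0.088 0.288 0.13 0 0 0;0.2 -0.088 0.288 0.13 0 0 0;0.2 -0.088 0.288 0.13 0 0 0;0.2 -0.088 0.288 0.13 0 0 0"

```text
clock: 4.43
eef_pos: [0.5565, 0.1952, 0.247]
tool_rot: [0.691, 0.723, 0.0, -0.002]
ft_force: [0.4, -0.4, -0.1]
grip_width: 0.0508
grasp_force: 0.0
```

step_arm:
  targets: "0.2 0 0 -0.165 0 0 0;0.2 0 0 -0.165 0 0 0;0.2 0 0 -0.165 0 0 0;-1 0 0 -0.165 0 0 0;-1 0 0 -0.165 0 0 0;-1 0 0 -0.165 0 0 0;-1 0 0 -0.165 0 0 0"

```text
clock: 5.02
eef_pos: [0.5607, 0.1904, 0.1678]
tool_rot: [0.693, 0.721, 0.002, 0.001]
ft_force: [0.1, -0.6, 1.3]
grip_width: 0.0204
grasp_force: 59.5
```

step_arm:
  targets: "-1 -0.04 -0.002 0 0 0 0;-1 -0.08 -0.003 0 0 0 0;-1 -0.12 -0.005 0 0 0 0;-1 -0.16 -0.006 0 0 0 0;-1 -0.20 -0.008 0 0 0 0;-1 -0.236 -0.009 0 0 0 0;-1 -0.236 -0.009 0 0 0 0;0.2 -0.236 -0.009 0 0 0 0;0.2 -0.236 -0.009 0 0 0 0;0.2 -0.236 -0.009 0 0 0 0"

```text
clock: 5.85
eef_pos: [0.4419, 0.1863, 0.166]
tool_rot: [0.693, 0.721, 0.002, 0.0]
ft_force: [-0.1, -0.1, 0.1]
grip_width: 0.0508
grasp_force: 0.0
```

step_arm:
  targets: "0.5 0 0 0.17 0 0 0;0.5 0 0 0.17 0 0 0;0.5 0 0 0.17 0 0 0;0.5 -0.04 -0.89 0.17 0 0 0;0.5 -0.04 -0.89 0.17 0 0 0;0.5 -0.04 -0.89 0.17 0 0 0;0.5 -0.04 -0.89 0.17 0 0 0;0.5 -0.04 -0.89 0.17 0 0 0;0.5 -0.04 -0.89 0.17 0 0 0;0.5 -0.04 -0.89 0.17 0 0 0"

```text
clock: 6.68
eef_pos: [0.428, -0.1078, 0.2503]
tool_rot: [0.693, 0.721, 0.001, 0.001]
ft_force: [1.4, 0.6, -0.3]
grip_width: 0.0638
grasp_force: 0.0
```

```bash
cat >> h.py <<'E'
def caps(n="top",lim=None):
    im=bot.camera(n); h=cv2.cvtColor(im,cv2.COLOR_RGB2HSV)
    m=cv2.inRange(h,(100,130,50),(125,255,255))
    _,_,s,c=cv2.connectedComponentsWithStats(m); return [(int(s[k,4]),c[k].round(1).tolist()) for k in range(1,len(s)) if 15<s[k,4]<200]
def state():
    o=bot.get_obs(); print(round(float(o["clock"]),2),o["eef_pos"].round(4),"f",o["ft_force"].round(2),round(float(o["grip_width"]),4))
E
python3 - <<'E'
from h import *
for c in caps(): print(c,onz("top",c[1],.087))
print(caps("scene")); state()
E
```

```text
(113, [371.0, 194.0]) [ 0.6329 -0.2578  0.087 ]
(116, [400.8, 211.0]) [ 0.5755 -0.3593  0.087 ]
(118, [376.9, 226.0]) [ 0.5238 -0.2764  0.087 ]
(124, [411.2, 241.2]) [ 0.4732 -0.3929  0.087 ]
[(24, [280.8, 70.1]), (29, [246.3, 146.6]), (64, [227.0, 156.4]), (64, [279.3, 158.4]), (76, [250.9, 163.1]), (80, [224.2, 173.6])]
6.78 [ 0.4278 -0.1114  0.2501] f [ 0.19 -0.17  0.59] 0.0641
```

step_arm:
  targets: "0.5 -0.013 -0.295 0 0 0 0;0.5 -0.013 -0.295 0 0 0 0;0.5 -0.013 -0.295 0 0 0 0;0.5 -0.013 -0.295 0 0 0 0;0.5 -0.013 -0.295 -0.22 0 0 0;0.5 -0.013 -0.295 -0.22 0 0 0;0.5 -0.013 -0.295 -0.22 0 0 0;0.5 -0.013 -0.295 -0.22 0 0 0;0.5 -0.013 -0.295 -0.22 0 0 0"

```text
clock: 7.53
eef_pos: [0.4207, -0.2523, 0.1389]
tool_rot: [0.693, 0.721, -0.0, -0.002]
ft_force: [-0.2, 0.4, 1.1]
grip_width: 0.0642
grasp_force: 0.0
```

```bash
python3 - <<'E'
from h import *
state(); crop("scene","s2",200,340,110,210,5)
E
```

```text
7.53 [ 0.4207 -0.2523  0.1389] f [-0.24  0.44  1.06] 0.0642
```

View pics/s2.png

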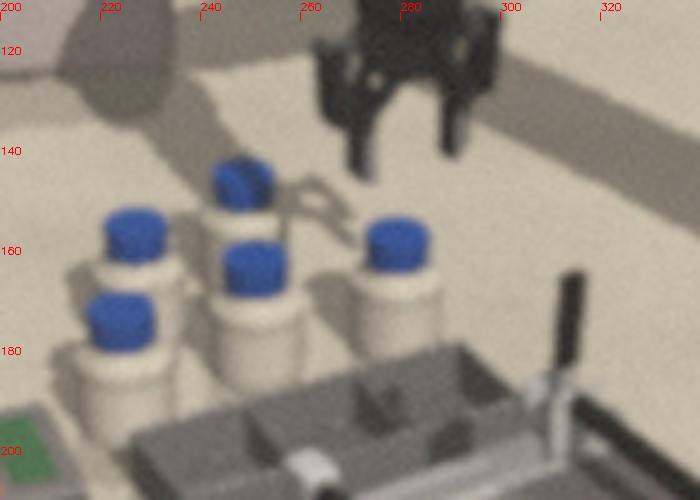

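The scene view shows the fingertips centred near (281,143), directly above bottle E's cap at (279,158). The lever stands upright at (312,175). I'll go down, grip, lift and weigh.

step_arm:
  targets: "0.5 0 -0.011 -0.158 0 0 0;0.5 0 -0.011 -0.158 0 0 0;0.5 0 -0.011 -0.158 0 0 0;-1 0 -0.011 -0.158 0 0 0;-1 0 -0.011 -0.158 0 0 0;-1 0 -0.011 -0.158 0 0 0;-1 0 -0.011 0 0 0 0;-1 0 -0.011 0 0 0 0;-1 0 -0.011 0.1 0 0 0;-1 0 -0.011 0.1 0 0 0"

```text
clock: 8.42
eef_pos: [0.4249, -0.261, 0.1991]
tool_rot: [0.693, 0.721, 0.002, 0.007]
ft_force: [0.9, -1.7, -2.3]
grip_width: 0.0444
grasp_force: 64.0
```

step_arm:
  targets: "-1 0 0 0 0 0 0;-1 0 0 0 0 0 0;-1 0 0 0 0 0 0;-1 0 0 0 0 0 0"

```text
clock: 8.75
eef_pos: [0.4195, -0.2578, 0.1878]
tool_rot: [0.693, 0.721, -0.0, -0.002]
ft_force: [0.1, -0.1, -3.9]
grip_width: 0.0446
grasp_force: 63.9
```

```bash
python3 - <<'E'
from h import *
state()
for c in caps(): print(c,onz("top",c[1],.087))
state()
E
```

```text
8.75 [ 0.4195 -0.2578  0.1878] f [ 0.06 -0.13 -3.9 ] 0.0446
(114, [371.1, 194.0]) [ 0.6329 -0.2581  0.087 ]
(115, [400.8, 211.0]) [ 0.5755 -0.3593  0.087 ]
(116, [376.9, 226.0]) [ 0.5238 -0.2764  0.087 ]
(43, [411.2, 237.9]) [ 0.4843 -0.3931  0.087 ]
(55, [377.5, 258.5]) [ 0.4144 -0.277   0.087 ]
8.8 [ 0.4197 -0.2579  0.1877] f [ 0.08 -0.73 -3.93] 0.0449
```

E weighs about 3.9 N, so it is full. I'll carry it to the tray, going round the lever.

step_arm:
  targets: "-1 0.1 0 0.074 0 0 0;-1 0.36 0.316 0.074 0 0 0;-1 0.36 0.316 0.074 0 0 0;-1 0.36 0.316 0.074 0 0 0;-1 0.36 0.316 0.074 0 0 0;-1 0.36 0.316 0.074 0 0 0;-1 0.36 0.316 0.074 0 0 0;-1 0.348 0.97 0.074 0 0 0;-1 0.348 0.97 0.074 0 0 0;-1 0.348 0.97 0.074 0 0 0"

```text
clock: 9.63
eef_pos: [0.5978, 0.0253, 0.2244]
tool_rot: [0.693, 0.72, -0.001, -0.001]
ft_force: [0.0, 0.4, -3.1]
grip_width: 0.0444
grasp_force: 64.1
```

```bash
python3 - <<'E'
from h import *
state()
E
```

```text
9.63 [0.5978 0.0253 0.2244] f [ 0.03  0.44 -3.15] 0.0444
```

step_arm:
  targets: "-1 -0.008 0.401 0 0 0 0;-1 -0.008 0.401 0 0 0 0;-1 -0.008 0.401 0 0 0 0;-1 -0.008 0.401 0 0 0 0;-1 -0.008 0.401 0 0 0 0;-1 -0.008 0.401 0 0 0 0;-1 -0.008 0.401 -0.1 0 0 0;-1 -0.008 0.401 -0.1 0 0 0;-1 -0.008 0.401 -0.1 0 0 0"

```text
clock: 10.38
eef_pos: [0.5908, 0.2232, 0.1707]
tool_rot: [0.693, 0.721, -0.006, -0.003]
ft_force: [-0.1, 0.0, -3.8]
grip_width: 0.0444
grasp_force: 64.0
```

```bash
python3 - <<'E'
from h import *
state()
crop("scene","s3",230,410,150,310,4)
E
```

```text
10.38 [0.5908 0.2232 0.1707] f [-0.09  0.05 -3.76] 0.0444
```

View pics/s3.png

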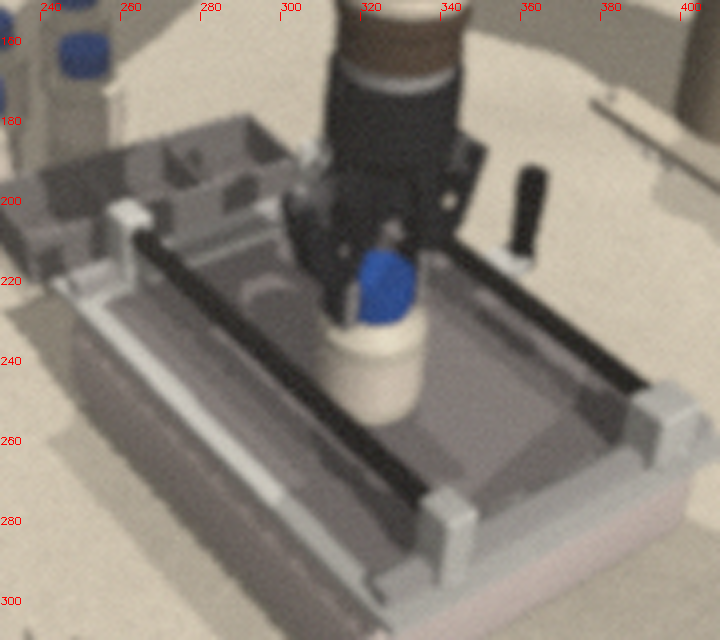

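The view shows the bottle just behind the fixed bar, which passes in front of its foot near (322,255), with a small gap. I'll set it down.

step_arm:
  targets: "-1 0 0 -0.012 0 0 0;-1 0 0 -0.020 0 0 0;-1 0 0 -0.022 0 0 0;-1 0 0 -0.022 0 0 0;0.5 0 0 -0.022 0 0 0;0.5 0 0 -0.022 0 0 0;0.5 0 0 -0.022 0 0 0;0.5 0 0 0.06 0 0 0;0.5 0 0 0.15 0 0 0;0.5 0 0 0.15 0 0 0"

```text
clock: 11.27
eef_pos: [0.5977, 0.226, 0.2614]
tool_rot: [0.693, 0.721, 0.007, 0.003]
ft_force: [0.5, 0.2, 3.0]
grip_width: 0.0639
grasp_force: 0.0
```

```bash
python3 - <<'E'
from h import *
state()
print(caps("scene"))
for c in caps(): print(c,onz("top",c[1],.087))
E
```

```text
11.27 [0.5977 0.226  0.2614] f [0.53 0.17 2.99] 0.0639
[(23, [280.8, 70.0]), (90, [224.2, 173.4])]
(112, [371.0, 193.9]) [ 0.6332 -0.2578  0.087 ]
(49, [229.0, 201.0]) [0.6041 0.2269 0.087 ]
(109, [400.5, 211.0]) [ 0.5755 -0.3583  0.087 ]
(113, [376.6, 226.0]) [ 0.5238 -0.2753  0.087 ]
(117, [410.7, 241.1]) [ 0.4735 -0.3912  0.087 ]
```

step_arm:
  targets: "0.5 0 -0.8 0 0 0 0;0.5 0 -0.8 0 0 0 0;0.5 0 -0.8 0 0 0 0;0.5 0 -0.8 0 0 0 0;0.5 0 -0.8 0 0 0 0;0.5 0 -0.8 0 0 0 0;0.5 0 -0.8 0 0 0 0;0.5 0 -0.8 0 0 0 0;0.5 0 -0.8 0 0 0 0;0.5 0 -0.8 0 0 0 0"

```text
clock: 12.2
eef_pos: [0.5935, -0.1794, 0.2505]
tool_rot: [0.694, 0.72, -0.001, -0.0]
ft_force: [0.0, 0.4, -1.4]
grip_width: 0.064
grasp_force: 0.0
```

```bash
python3 - <<'E'
from h import *
state()
print(caps("scene"))
E
```

```text
12.2 [ 0.5935 -0.1794  0.2505] f [ 0.03  0.4  -1.36] 0.064
[(23, [280.8, 70.0]), (62, [248.3, 146.4]), (74, [226.7, 156.6]), (74, [250.9, 162.9]), (83, [224.0, 173.7])]
```

step_arm:
  targets: "0.5 -0.139 -0.2 0 0 0 0;0.5 -0.139 -0.2 0 0 0 0;0.5 -0.139 -0.2 0 0 0 0;0.5 -0.139 -0.2 -0.25 0 0 0;0.5 -0.139 -0.2 -0.25 0 0 0;0.5 -0.139 -0.2 -0.25 0 0 0;0.5 -0.139 -0.2 -0.25 0 0 0;0.5 -0.139 -0.2 -0.25 0 0 0"

```text
clock: 12.92
eef_pos: [0.5226, -0.2737, 0.124]
tool_rot: [0.693, 0.721, -0.001, -0.004]
ft_force: [0.6, -0.1, 0.5]
grip_width: 0.0642
grasp_force: 0.0
```

```bash
python3 - <<'E'
from h import *
state();bot.camera("top");state()
E
```

```text
12.92 [ 0.5226 -0.2737  0.124 ] f [ 0.65 -0.15  0.54] 0.0642
12.97 [ 0.5251 -0.2749  0.1271] f [ 0.75 -0.89  0.59] 0.0641
```

step_arm:
  targets: "0.5 0 -0.005 -0.131 0 0 0;0.5 0 -0.005 -0.131 0 0 0;0.5 0 -0.005 -0.131 0 0 0;-1 0 -0.005 -0.131 0 0 0;-1 0 -0.005 -0.131 0 0 0;-1 0 -0.005 -0.131 0 0 0;-1 0 -0.005 0 0 0 0;-1 0 -0.005 0.1 0 0 0;-1 0 -0.005 0.2 0 0 0;-1 0 -0.005 0.2 0 0 0"

```text
clock: 13.8
eef_pos: [0.5256, -0.2779, 0.2314]
tool_rot: [0.693, 0.721, 0.001, 0.002]
ft_force: [0.4, -1.2, -0.3]
grip_width: 0.0444
grasp_force: 61.5
```

step_arm:
  targets: "-1 0 0 0 0 0 0;-1 0 0 0 0 0 0;-1 0 0 0 0 0 0;-1 0 0 0 0 0 0"

```text
clock: 14.13
eef_pos: [0.5245, -0.2774, 0.2261]
tool_rot: [0.693, 0.721, -0.0, -0.001]
ft_force: [-0.1, 0.3, -1.5]
grip_width: 0.0444
grasp_force: 61.6
```

```bash
python3 - <<'E'
from h import *
state()
for c in caps(): print(c,onz("top",c[1],.087))
state()
E
```

```text
14.13 [ 0.5245 -0.2774  0.2261] f [-0.11  0.27 -1.46] 0.0444
(114, [371.1, 194.0]) [ 0.6329 -0.2581  0.087 ]
(127, [225.7, 200.9]) [0.6043 0.2382 0.087 ]
(83, [387.3, 224.2]) [ 0.5302 -0.312   0.087 ]
(19, [405.4, 241.3]) [ 0.4727 -0.373   0.087 ]
14.18 [ 0.5243 -0.2773  0.2254] f [-0.6   0.13 -0.38] 0.0444
```

C is empty at about 0.6 N. I'll measure the crate more closely from the first, unobstructed pictures.

```bash
python3 - <<'E'
from h import *
def cr(f,x0,x1,y0,y1,k):
    im=cv2.resize(cv2.imread(f)[y0:y1,x0:x1],None,fx=k,fy=k,interpolation=cv2.INTER_CUBIC)
    for x in range(-(-x0//10)*10,x1,10): cv2.putText(im,str(x),((x-x0)*k,10),0,.35,(0,0,255),1);cv2.line(im,((x-x0)*k,12),((x-x0)*k,18),(0,0,255),1)
    for y in range(-(-y0//10)*10,y1,10): cv2.putText(im,str(y),(0,(y-y0)*k+4),0,.35,(0,0,255),1)
    return im
a=cr("pics/top0.png",313,358,180,264,7);b=cr("pics/scene0.png",222,310,170,250,5)
o=np.zeros((588,a.shape[1]+b.shape[1]+10,3),np.uint8);o[:a.shape[0],:a.shape[1]]=a;o[:b.shape[0],a.shape[1]+10:]=b
cv2.imwrite("pics/crate.png",o);print(o.shape)
# predicted outline
c=np.array([.541,-.142]);t=-.022;R=np.array([[np.cos(t),-np.sin(t)],[np.sin(t),np.cos(t)]])
for s in((1,1),(1,-1),(-1,1),(-1,-1)):
    p=np.r_[c+R@np.array([.1235*s[0],.043*s[1]]),.045];print(p.round(3),proj("top",p).round(1),proj("scene",p).round(1))
E
```

```text
(588, 765, 3)
[ 0.665 -0.102  0.045] [324.  185.8] [237.2 210.1]
[ 0.664 -0.188  0.045] [348.3 186.6] [225.7 196.2]
[ 0.418 -0.096  0.045] [322.5 256.4] [305.5 189.1]
[ 0.417 -0.182  0.045] [347.3 257.1] [291.9 177.1]
```

View pics/crate.png

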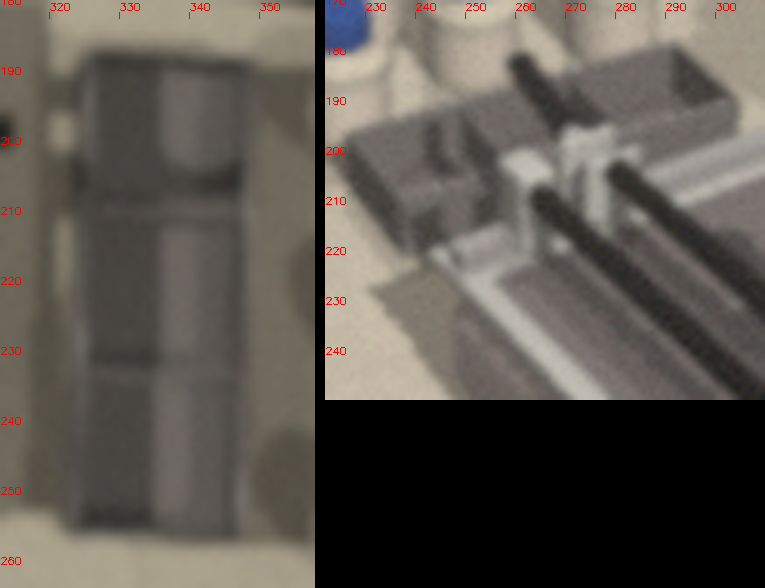

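The crate corners read as (324.4,188.3), (348.7,189.3), (323,255.7) and (347.7,256.7), with the cross walls at rows 210 and 233. These fit a centre of (0.541,-0.143) and a yaw of -0.022.

step_arm:
  targets: "-1 -0.129 0.271 0 0 0 0;-1 -0.129 0.271 0 0 0 0;-1 -0.129 0.271 0 0 0 0;-1 -0.129 0.271 0 0 0 0;-1 -0.129 0.271 -0.21 0 0 0;-1 -0.129 0.271 -0.21 0 0 0;-1 -0.129 0.271 -0.21 0 0 0;-1 -0.129 0.271 -0.21 0 0 0;-1 -0.129 0.271 -0.21 0 0 0"

```text
clock: 14.93
eef_pos: [0.4588, -0.1416, 0.1201]
tool_rot: [0.693, 0.721, -0.001, -0.002]
ft_force: [0.7, -0.4, 0.8]
grip_width: 0.0444
grasp_force: 61.7
```

```bash
python3 - <<'E'
from h import *
state()
crop("scene","s4",230,380,100,220,5);state()
E
```

```text
14.93 [ 0.4588 -0.1416  0.1201] f [ 0.71 -0.44  0.77] 0.0444
14.98 [ 0.4606 -0.1423  0.1219] f [ 0.44 -0.02 -0.03] 0.0442
```

View pics/s4.png

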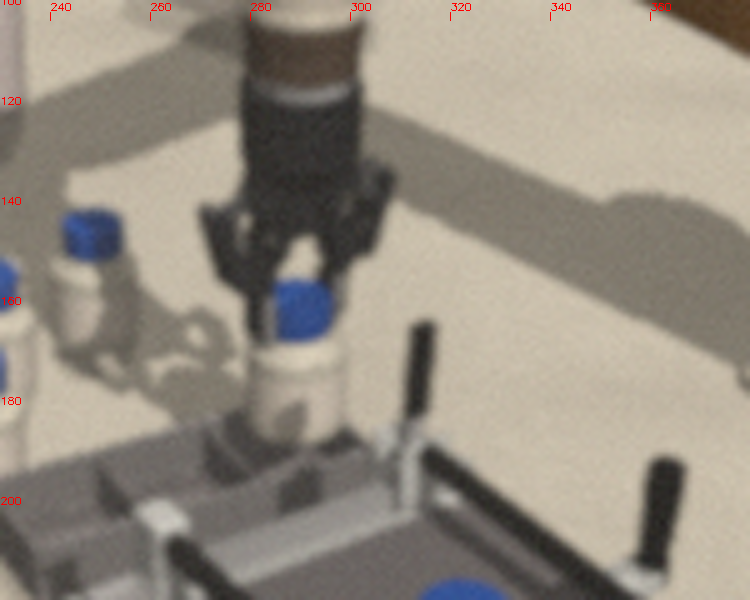

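The bottle hangs over the near place, with its foot near (287,188). I'll lower it.

step_arm:
  targets: "-1 0 0 -0.05 0 0 0;-1 0 0 -0.09 0 0 0;-1 0 0 -0.11 0 0 0;-1 0 0 -0.11 0 0 0"

```text
clock: 15.32
eef_pos: [0.4613, -0.1428, 0.0685]
tool_rot: [0.693, 0.721, 0.0, 0.001]
ft_force: [-0.5, -0.4, -0.7]
grip_width: 0.0448
grasp_force: 62.2
```

step_arm:
  targets: "0.5 0 0 -0.004 0 0 0;0.5 0 0 -0.004 0 0 0;0.5 0 0 -0.004 0 0 0;0.5 0 0 0.08 0 0 0;0.5 0 0 0.16 0 0 0;0.5 0 -0.1 0.24 0 0 0;0.5 0.024 -0.3 0.24 0 0 0;0.5 0.024 -0.5 0.24 0 0 0;0.5 0.024 -0.5 0.24 0 0 0;0.5 0.024 -0.5 0.24 0 0 0"

```text
clock: 16.15
eef_pos: [0.4708, -0.3428, 0.1856]
tool_rot: [0.693, 0.721, 0.0, 0.001]
ft_force: [0.5, 0.8, 0.0]
grip_width: 0.0639
grasp_force: 0.0
```

```bash
python3 - <<'E'
from h import *
state();print(caps("scene"))
for c in caps(): print(c,onz("top",c[1],.087))
state()
E
```

```text
16.15 [ 0.4708 -0.3428  0.1856] f [0.48 0.8  0.02] 0.0639
[(25, [280.4, 69.9]), (57, [248.4, 146.2]), (67, [226.9, 156.4]), (79, [223.9, 173.6]), (79, [287.9, 175.3])]
(114, [371.1, 194.0]) [ 0.6329 -0.2581  0.087 ]
(126, [225.6, 200.9]) [0.6043 0.2385 0.087 ]
(116, [400.8, 211.0]) [ 0.5755 -0.3593  0.087 ]
(71, [408.7, 240.8]) [ 0.4745 -0.3843  0.087 ]
(118, [337.5, 244.2]) [ 0.4613 -0.142   0.087 ]
16.25 [ 0.4706 -0.347   0.1846] f [-0.72  0.89  0.66] 0.0642
```

step_arm:
  targets: "0.5 0.004 -0.095 0 0 0 0;0.5 0.004 -0.095 -0.08 0 0 0;0.5 0.004 -0.095 -0.16 0 0 0;0.5 0.004 -0.095 -0.249 0 0 0;0.5 0.004 -0.095 -0.249 0 0 0;0.5 0.004 -0.095 -0.249 0 0 0;-1 0.004 -0.095 -0.249 0 0 0;-1 0.004 -0.095 -0.249 0 0 0;-1 0.004 -0.095 -0.249 0 0 0;-1 0.004 -0.095 -0.249 0 0 0"

```text
clock: 17.08
eef_pos: [0.4733, -0.3885, 0.0614]
tool_rot: [0.693, 0.721, 0.0, 0.001]
ft_force: [0.7, -0.2, 3.4]
grip_width: 0.045
grasp_force: 61.6
```

step_arm:
  targets: "-1 0 0 0.08 0 0 0;-1 0 0 0.16 0 0 0;-1 0 0 0.24 0 0 0;-1 0 0 0.33 0 0 0;-1 0 0 0.33 0 0 0;-1 0 0 0.33 0 0 0;-1 0 0 0.33 0 0 0;-1 0 0 0.33 0 0 0"

```text
clock: 17.75
eef_pos: [0.471, -0.3871, 0.222]
tool_rot: [0.693, 0.721, -0.0, -0.003]
ft_force: [-1.0, 0.4, -3.3]
grip_width: 0.0446
grasp_force: 63.2
```

```bash
python3 - <<'E'
from h import *
state();bot.camera("top");state();bot.camera("top");state()
E
```

```text
17.75 [ 0.471  -0.3871  0.222 ] f [-0.97  0.38 -3.3 ] 0.0446
17.8 [ 0.471  -0.3871  0.2216] f [-0.21  0.97 -3.8 ] 0.0448
17.85 [ 0.4712 -0.3871  0.2217] f [-0.53  0.29 -2.84] 0.0446
```

step_arm:
  targets: "-1 0.258 0.574 0.01 0 0 0;-1 0.258 0.574 0.01 0 0 0;-1 0.258 0.574 0.01 0 0 0;-1 0.258 0.574 0.01 0 0 0;-1 0.258 0.574 0.01 0 0 0;-1 0.258 0.574 0.01 0 0 0;-1 0.258 0.574 0.01 0 0 0;-1 0.258 0.574 0.01 0 0 0;-1 0.258 0.9 0.01 0 0 0;-1 0.258 0.9 0.01 0 0 0"

```text
clock: 18.68
eef_pos: [0.6009, -0.0166, 0.2272]
tool_rot: [0.693, 0.721, -0.001, -0.001]
ft_force: [0.9, -0.3, -3.4]
grip_width: 0.0445
grasp_force: 62.8
```

```bash
python3 - <<'E'
from h import *
state(); print("tray bottle",onz("top",(225.6,200.9),.187), caps())
E
```

```text
18.68 [ 0.6009 -0.0166  0.2272] f [ 0.91 -0.28 -3.37] 0.0445
tray bottle [0.5942 0.2246 0.187 ] [(109, [371.0, 194.0]), (128, [225.7, 200.9]), (113, [400.5, 211.0])]
```

step_arm:
  targets: "-1 -0.008 0.343 0 0 0 0;-1 -0.008 0.343 0 0 0 0;-1 -0.008 0.343 0 0 0 0;-1 -0.008 0.343 0 0 0 0;-1 -0.008 0.343 0 0 0 0;-1 -0.008 0.343 0 0 0 0;-1 -0.008 0.343 -0.1 0 0 0;-1 -0.008 0.343 -0.1 0 0 0;-1 -0.008 0.343 -0.1 0 0 0"

```text
clock: 19.48
eef_pos: [0.5938, 0.1514, 0.1745]
tool_rot: [0.693, 0.72, -0.005, -0.003]
ft_force: [-0.6, -0.8, -2.7]
grip_width: 0.0442
grasp_force: 63.1
```

```bash
python3 - <<'E'
from h import *
state(); bot.camera("top"); state()
E
```

```text
19.48 [0.5938 0.1514 0.1745] f [-0.63 -0.81 -2.66] 0.0442
19.53 [0.5956 0.1518 0.1773] f [-0.12 -0.43 -2.83] 0.0446
```

step_arm:
  targets: "-1 0 0 -0.015 0 0 0;-1 0 0 -0.028 0 0 0;-1 0 0 -0.032 0 0 0;-1 0 0 -0.032 0 0 0;0.5 0 0 -0.032 0 0 0;0.5 0 0 -0.032 0 0 0;0.5 0 0 -0.032 0 0 0;0.5 0 0 0.05 0 0 0;0.5 0 0 0.15 0 0 0;0.5 0 0 0.15 0 0 0"

```text
clock: 20.37
eef_pos: [0.6001, 0.1545, 0.263]
tool_rot: [0.693, 0.721, 0.005, 0.003]
ft_force: [0.4, 0.8, 1.3]
grip_width: 0.0639
grasp_force: 0.0
```

step_arm:
  targets: "0.5 -0.04 -0.9 0 0 0 0;0.5 -0.04 -0.9 0 0 0 0;0.5 -0.04 -0.9 0 0 0 0;0.5 -0.04 -0.9 0 0 0 0;0.5 -0.04 -0.9 0 0 0 0;0.5 -0.04 -0.9 0 0 0 0;0.5 -0.04 -0.9 0 0 0 0;0.5 -0.04 -0.9 0 0 0 0;0.5 -0.04 -0.9 0 0 0 0;0.5 -0.04 -0.9 0 0 0 0"

```text
clock: 21.2
eef_pos: [0.5789, -0.2647, 0.2559]
tool_rot: [0.693, 0.721, 0.0, 0.001]
ft_force: [1.1, -0.7, -0.7]
grip_width: 0.0635
grasp_force: 0.0
```

```bash
python3 - <<'E'
from h import *
state(); print(caps("scene"))
for c in caps(): print(c,onz("top",c[1],.087 if c[1][0]>320 else .187))
state()
E
```

```text
21.2 [ 0.5789 -0.2647  0.2559] f [ 1.12 -0.66 -0.68] 0.0635
[(24, [280.5, 70.0]), (61, [227.0, 156.3]), (77, [224.0, 173.6]), (82, [287.7, 175.3]), (199, [303.8, 208.7])]
(114, [371.1, 194.0]) [ 0.6329 -0.2581  0.087 ]
(129, [225.7, 200.8]) [0.5945 0.2243 0.187 ]
(132, [249.8, 200.1]) [0.5975 0.1484 0.187 ]
(117, [337.4, 244.2]) [ 0.4613 -0.1417  0.087 ]
21.3 [ 0.578  -0.2693  0.2548] f [ 1.08  0.56 -0.05] 0.0642
```

step_arm:
  targets: "0.5 -0.005 -0.187 0 0 0 0;0.5 -0.005 -0.187 0 0 0 0;0.5 -0.005 -0.187 0 0 0 0;0.5 -0.005 -0.187 -0.1 0 0 0;0.5 -0.005 -0.187 -0.18 0 0 0;0.5 -0.005 -0.187 -0.26 0 0 0;0.5 -0.005 -0.187 -0.26 0 0 0;0.5 -0.005 -0.187 -0.26 0 0 0"

```text
clock: 21.97
eef_pos: [0.5744, -0.3541, 0.1215]
tool_rot: [0.693, 0.721, -0.001, -0.004]
ft_force: [0.6, 0.7, 0.7]
grip_width: 0.064
grasp_force: 0.0
```

```bash
python3 - <<'E'
from h import *
state(); bot.camera("top"); state()
E
```

```text
21.97 [ 0.5744 -0.3541  0.1215] f [0.6  0.69 0.73] 0.064
22.02 [ 0.5766 -0.3555  0.1252] f [-0.01 -0.47  0.71] 0.0642
```

step_arm:
  targets: "0.5 0 -0.009 -0.07 0 0 0;0.5 0 -0.009 -0.128 0 0 0;0.5 0 -0.009 -0.128 0 0 0;-1 0 -0.009 -0.128 0 0 0;-1 0 -0.009 -0.128 0 0 0;-1 0 -0.009 -0.128 0 0 0;-1 0 -0.009 -0.128 0 0 0;-1 0 -0.009 0 0 0 0;-1 0 -0.009 0.1 0 0 0;-1 0 -0.009 0.2 0 0 0"

```text
clock: 22.85
eef_pos: [0.5758, -0.3602, 0.1871]
tool_rot: [0.693, 0.721, -0.0, -0.001]
ft_force: [1.1, -1.5, -2.2]
grip_width: 0.0444
grasp_force: 62.7
```

step_arm:
  targets: "-1 0 0 0 0 0 0;-1 0 0 0 0 0 0;-1 0 0 0 0 0 0;-1 0 0 0 0 0 0"

```text
clock: 23.18
eef_pos: [0.5754, -0.3599, 0.1838]
tool_rot: [0.693, 0.721, -0.0, -0.002]
ft_force: [0.1, -0.2, -2.8]
grip_width: 0.0446
grasp_force: 63.0
```

```bash
python3 - <<'E'
from h import *
state(); bot.camera("top"); state(); bot.camera("top"); state()
E
```

```text
23.18 [ 0.5754 -0.3599  0.1838] f [ 0.11 -0.19 -2.85] 0.0446
23.23 [ 0.5752 -0.3598  0.1833] f [-0.12 -0.19 -2.98] 0.044
23.28 [ 0.5752 -0.3599  0.1832] f [ 0.11 -0.54 -3.05] 0.0446
```

step_arm:
  targets: "-1 0.01 0.05 0.085 0 0 0;-1 0.05 0.52 0.085 0 0 0;-1 0.05 0.52 0.085 0 0 0;-1 0.05 0.52 0.085 0 0 0;-1 0.05 0.52 0.085 0 0 0;-1 0.05 0.52 0.085 0 0 0;-1 0.05 0.52 0.085 0 0 0;-1 0.05 0.9 0.085 0 0 0;-1 0.05 0.9 0.085 0 0 0;-1 0.05 0.9 0.085 0 0 0"

```text
clock: 24.12
eef_pos: [0.6004, 0.0262, 0.2266]
tool_rot: [0.693, 0.721, -0.001, -0.001]
ft_force: [0.7, 0.4, -2.0]
grip_width: 0.0445
grasp_force: 63.1
```

```bash
python3 - <<'E'
from h import *
state(); bot.camera("top"); state()
E
```

```text
24.12 [0.6004 0.0262 0.2266] f [ 0.71  0.42 -2.02] 0.0445
24.17 [0.6001 0.0354 0.2266] f [-0.64  5.53 -2.86] 0.0443
```

step_arm:
  targets: "-1 0 0 0.08 0 0 0;-1 0 0 0.11 0 0 0;-1 0 0 0.11 0 0 0;-1 -0.018 0.52 0.11 0 0 0;-1 -0.018 0.52 0.11 0 0 0;-1 -0.018 0.52 0.11 0 0 0;-1 -0.018 0.52 0.11 0 0 0;-1 -0.018 0.52 0.11 0 0 0;-1 -0.018 0.52 0.11 0 0 0;-1 -0.018 0.52 0.11 0 0 0"

```text
clock: 25.0
eef_pos: [0.5907, 0.2905, 0.2796]
tool_rot: [0.691, 0.723, -0.001, -0.002]
ft_force: [-0.8, -0.3, -3.4]
grip_width: 0.0443
grasp_force: 63.2
```

```bash
python3 - <<'E'
from h import *
state(); bot.camera("top"); state()
E
```

```text
25.0 [0.5907 0.2905 0.2796] f [-0.85 -0.28 -3.43] 0.0443
25.05 [0.5909 0.2898 0.2795] f [ 1.03  0.25 -3.79] 0.0446
```

step_arm:
  targets: "-1 0 0.016 -0.05 0 0 0;-1 0 0.016 -0.12 0 0 0;-1 0 0.016 -0.18 0 0 0;-1 0 0.016 -0.21 0 0 0;-1 0 0.016 -0.21 0 0 0;-1 0 0.016 -0.21 0 0 0"

```text
clock: 25.55
eef_pos: [0.5915, 0.2908, 0.1757]
tool_rot: [0.693, 0.721, -0.002, -0.001]
ft_force: [0.4, 0.7, -2.2]
grip_width: 0.0444
grasp_force: 63.3
```

```bash
python3 - <<'E'
from h import *
state(); bot.camera("top"); state()
for c in caps(): print(c,onz("top",c[1],.087 if c[1][0]>320 else .187))
E
```

```text
25.55 [0.5915 0.2908 0.1757] f [ 0.37  0.68 -2.18] 0.0444
25.6 [0.5927 0.2915 0.1779] f [ 0.32  0.48 -1.32] 0.0442
(113, [371.1, 194.0]) [ 0.6329 -0.2581  0.087 ]
(130, [225.1, 200.7]) [0.5948 0.2262 0.187 ]
(125, [249.4, 200.2]) [0.5971 0.1496 0.187 ]
(21, [207.7, 203.1]) [0.5867 0.2809 0.187 ]
(117, [337.4, 244.2]) [ 0.4613 -0.1417  0.087 ]
```

step_arm:
  targets: "-1 0 0.014 0 0 0 0;-1 0 0.014 0 0 0 0;-1 0 0.014 -0.015 0 0 0;-1 0 0.014 -0.028 0 0 0;-1 0 0.014 -0.033 0 0 0;-1 0 0.014 -0.033 0 0 0;0.5 0 0.014 -0.033 0 0 0;0.5 0 0.014 -0.033 0 0 0;0.5 0 0.014 -0.033 0 0 0"

```text
clock: 26.4
eef_pos: [0.5924, 0.2994, 0.1615]
tool_rot: [0.693, 0.721, 0.0, 0.0]
ft_force: [-0.1, -0.4, -0.7]
grip_width: 0.064
grasp_force: 0.0
```

step_arm:
  targets: "0.5 0 0 0.08 0 0 0;0.5 0 0 0.16 0 0 0;0.5 0 0 0.2 0 0 0;0.5 0 -0.8 0.2 0 0 0;0.5 0 -0.8 0.2 0 0 0;0.5 0 -0.8 0.2 0 0 0;0.5 0 -0.8 0.2 0 0 0;0.5 0 -0.8 0.2 0 0 0;0.5 0 -0.8 0.2 0 0 0;0.5 0 -0.8 0.2 0 0 0"

```text
clock: 27.23
eef_pos: [0.5921, 0.0057, 0.2615]
tool_rot: [0.693, 0.721, 0.0, 0.0]
ft_force: [0.5, 0.4, 0.1]
grip_width: 0.0641
grasp_force: 0.0
```

```bash
python3 - <<'E'
from h import *
state(); print(caps("scene"))
for c in caps(): print(c,onz("top",c[1],.087 if c[1][0]>320 else .187))
state()
E
```

```text
27.23 [0.5921 0.0057 0.2615] f [0.46 0.45 0.07] 0.0641
[(27, [221.3, 174.6]), (81, [287.6, 175.2]), (194, [303.0, 207.8])]
(107, [371.1, 194.0]) [ 0.6329 -0.2581  0.087 ]
(133, [251.1, 200.3]) [0.5969 0.1443 0.187 ]
(132, [201.2, 201.6]) [0.5912 0.3017 0.187 ]
(128, [230.8, 203.6]) [0.5858 0.208  0.187 ]
(53, [340.4, 244.0]) [ 0.4621 -0.1518  0.087 ]
27.33 [0.5922 0.0012 0.2615] f [-0.51  1.1   1.06] 0.0642
```

One tray bottle was shifted to (0.586,0.208), but it is still standing between the bars. I'll weigh A.

step_arm:
  targets: "0.5 0.082 -0.52 0 0 0 0;0.5 0.082 -0.52 0 0 0 0;0.5 0.082 -0.52 0 0 0 0;0.5 0.082 -0.52 0 0 0 0;0.5 0.082 -0.52 0 0 0 0;0.5 0.082 -0.52 0 0 0 0;0.5 0.082 -0.52 0 0 0 0;0.5 0.082 -0.52 -0.1 0 0 0;0.5 0.082 -0.52 -0.2 0 0 0;0.5 0.082 -0.52 -0.2 0 0 0"

```text
clock: 28.17
eef_pos: [0.6306, -0.2515, 0.1546]
tool_rot: [0.693, 0.721, -0.002, -0.004]
ft_force: [-0.8, 0.9, -1.0]
grip_width: 0.064
grasp_force: 0.0
```

```bash
python3 - <<'E'
from h import *
state(); print(caps("scene"))
for c in caps(): print(c,onz("top",c[1],.087 if c[1][0]>320 else .187))
state()
E
```

```text
28.17 [ 0.6306 -0.2515  0.1546] f [-0.78  0.91 -0.97] 0.064
[(23, [280.8, 70.0]), (77, [223.9, 173.7]), (82, [287.6, 175.3]), (197, [302.9, 207.8])]
(97, [370.2, 194.3]) [ 0.6318 -0.255   0.087 ]
(134, [251.0, 200.3]) [0.5969 0.1446 0.187 ]
(131, [201.2, 201.6]) [0.5912 0.3017 0.187 ]
(125, [230.6, 203.6]) [0.5858 0.2086 0.187 ]
(118, [337.4, 244.2]) [ 0.4613 -0.1417  0.087 ]
28.27 [ 0.6304 -0.2507  0.1555] f [-0.75 -0.18 -0.49] 0.064
```

step_arm:
  targets: "0.5 0.005 -0.014 0 0 0 0;0.5 0.005 -0.014 -0.07 0 0 0;0.5 0.005 -0.014 -0.14 0 0 0;0.5 0.005 -0.014 -0.19 0 0 0;0.5 0.005 -0.014 -0.19 0 0 0;-1 0.005 -0.014 -0.19 0 0 0;-1 0.005 -0.014 -0.19 0 0 0;-1 0.005 -0.014 -0.19 0 0 0;-1 0.005 -0.014 -0.19 0 0 0;-1 0.005 -0.014 -0.1 0 0 0"

```text
clock: 29.1
eef_pos: [0.631, -0.2572, 0.1008]
tool_rot: [0.693, 0.721, -0.003, -0.007]
ft_force: [-1.9, 0.1, -3.0]
grip_width: 0.0443
grasp_force: 61.3
```

step_arm:
  targets: "-1 0 0 0.1 0 0 0;-1 0 0 0.15 0 0 0;-1 0 0 0.15 0 0 0;-1 0 0 0.15 0 0 0;-1 0 0 0.15 0 0 0;-1 0 0 0.15 0 0 0"

```text
clock: 29.6
eef_pos: [0.635, -0.2589, 0.182]
tool_rot: [0.693, 0.721, -0.0, -0.001]
ft_force: [0.2, -0.6, -1.7]
grip_width: 0.0445
grasp_force: 61.4
```

```bash
python3 - <<'E'
from h import *
state(); bot.camera("top"); state(); bot.camera("top"); state()
E
```

```text
29.6 [ 0.635  -0.2589  0.182 ] f [ 0.25 -0.58 -1.75] 0.0445
29.65 [ 0.6348 -0.2588  0.1814] f [-0.46 -0.01 -0.75] 0.0443
29.7 [ 0.6349 -0.2588  0.1813] f [-0.18 -0.78 -1.33] 0.0442
```

A is empty at about 1.2 N, matching C. It goes into the far place of the crate.

step_arm:
  targets: "-1 -0.026 0.228 0 0 0 0;-1 -0.026 0.228 0 0 0 0;-1 -0.026 0.228 0 0 0 0;-1 -0.026 0.228 0 0 0 0;-1 -0.026 0.228 -0.06 0 0 0;-1 -0.026 0.228 -0.12 0 0 0;-1 -0.026 0.228 -0.12 0 0 0;-1 -0.026 0.228 -0.12 0 0 0"

```text
clock: 30.37
eef_pos: [0.6206, -0.1449, 0.1205]
tool_rot: [0.693, 0.721, -0.002, -0.003]
ft_force: [0.1, -0.5, 0.5]
grip_width: 0.044
grasp_force: 61.5
```

```bash
python3 - <<'E'
from h import *
state(); bot.camera("top"); state()
crop("scene","s5",190,340,130,240,5)
E
```

```text
30.37 [ 0.6206 -0.1449  0.1205] f [ 0.11 -0.52  0.53] 0.044
30.42 [ 0.6223 -0.1455  0.1228] f [-0.1  -0.54  0.29] 0.0445
```

View pics/s5.png

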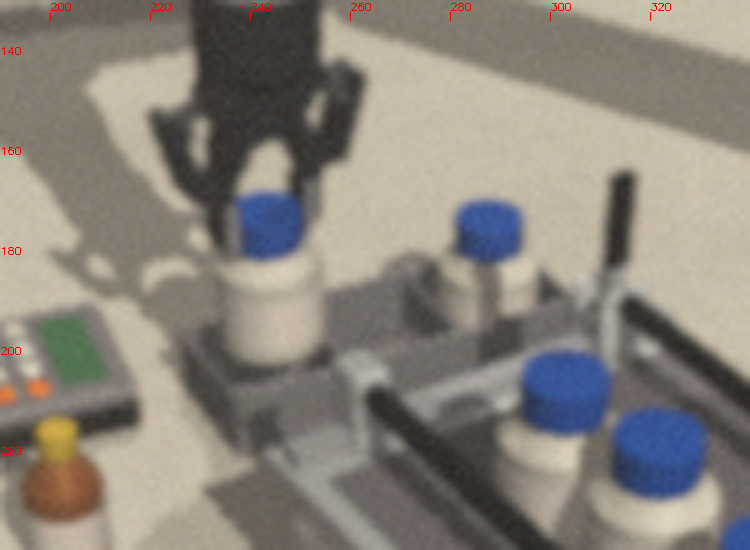

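A hangs over the far place, with its foot near (242,201), and C stands in the near place at (286,185). I'll lower A.

step_arm:
  targets: "-1 0 0 -0.05 0 0 0;-1 0 0 -0.09 0 0 0;-1 0 0 -0.112 0 0 0;-1 0 0 -0.112 0 0 0;0.5 0 0 -0.112 0 0 0;0.5 0 0 -0.112 0 0 0;0.5 0 0 -0.112 0 0 0;0.5 0 0 0 0 0 0;0.5 0 0 0.1 0 0 0;0.5 0 0 0.25 0 0 0"

```text
clock: 31.3
eef_pos: [0.6223, -0.1452, 0.1931]
tool_rot: [0.693, 0.721, -0.001, -0.001]
ft_force: [1.9, -0.4, 1.1]
grip_width: 0.0638
grasp_force: 0.0
```

```bash
python3 - <<'E'
from h import *
state()
for c in caps(): print(c,onz("top",c[1],.09 if c[1][0]>320 else .187))
state()
E
```

```text
31.3 [ 0.6223 -0.1452  0.1931] f [ 1.89 -0.4   1.06] 0.0638
(99, [337.2, 197.0]) [ 0.6211 -0.1413  0.09  ]
(134, [251.1, 200.3]) [0.5969 0.1443 0.187 ]
(131, [201.2, 201.6]) [0.5912 0.3017 0.187 ]
(125, [230.6, 203.5]) [0.5861 0.2086 0.187 ]
31.35 [ 0.6269 -0.1462  0.2045] f [ 2.41 -0.21  7.68] 0.064
```

step_arm:
  targets: "0.2 0 0 0.14 0 0 0;0.2 0 0 0.14 0 0 0;0.2 -0.36 0.66 0.14 0 0 0;0.2 -0.36 0.66 0.14 0 0 0;0.2 -0.36 0.66 0.14 0 0 0;0.2 -0.36 0.66 0.14 0 0 0;0.2 -0.36 0.66 0.14 0 0 0;0.2 -0.36 0.66 0.14 0 0 0;0.2 -0.36 0.66 0.14 0 0 0;0.2 -0.36 0.66 0.14 0 0 0"

```text
clock: 32.18
eef_pos: [0.4623, 0.1489, 0.2628]
tool_rot: [0.693, 0.721, 0.001, 0.0]
ft_force: [0.4, 0.3, 0.3]
grip_width: 0.0512
grasp_force: 0.0
```

```bash
python3 - <<'E'
from h import *
state();bot.camera("top");state()
for c in caps(): print(c,onz("top",c[1],.09 if c[1][0]>320 else .187))
E
```

```text
32.18 [0.4623 0.1489 0.2628] f [0.44 0.33 0.31] 0.0512
32.23 [0.4586 0.1551 0.2629] f [-3.58  1.09 -0.2 ] 0.0513
(112, [337.9, 196.6]) [ 0.6224 -0.1437  0.09  ]
(134, [251.0, 200.3]) [0.5969 0.1446 0.187 ]
(131, [201.3, 201.8]) [0.5906 0.3013 0.187 ]
(125, [230.6, 203.6]) [0.5858 0.2086 0.187 ]
(111, [337.2, 244.3]) [ 0.461  -0.1406  0.09  ]
```

step_arm:
  targets: "0.2 -0.035 0.067 0 0 0 0;0.2 -0.035 0.067 0 0 0 0;0.2 -0.035 0.067 -0.07 0 0 0;0.2 -0.035 0.067 -0.14 0 0 0;0.2 -0.035 0.067 -0.197 0 0 0;0.2 -0.035 0.067 -0.197 0 0 0;-1 -0.035 0.067 -0.197 0 0 0;-1 -0.035 0.067 -0.197 0 0 0;-1 -0.035 0.067 -0.197 0 0 0;-1 -0.035 0.067 -0.197 0 0 0"

```text
clock: 33.12
eef_pos: [0.4472, 0.1808, 0.1658]
tool_rot: [0.693, 0.721, 0.001, 0.001]
ft_force: [-1.2, -1.2, 1.5]
grip_width: 0.0207
grasp_force: 59.3
```

step_arm:
  targets: "-1 0.03 0.001 0 0 0 0;-1 0.06 0.002 0 0 0 0;-1 0.09 0.004 0 0 0 0;-1 0.12 0.005 0 0 0 0;-1 0.135 0.005 0 0 0 0;-1 0.135 0.005 0 0 0 0"

```text
clock: 33.62
eef_pos: [0.516, 0.184, 0.1658]
tool_rot: [0.693, 0.721, 0.002, 0.001]
ft_force: [1.4, 0.2, 4.9]
grip_width: 0.0208
grasp_force: 60.2
```

```bash
python3 - <<'E'
from h import *
state()
for c in caps(): print(c,onz("top",c[1],.09 if c[1][0]>320 else .187))
E
```

```text
33.62 [0.516  0.184  0.1658] f [1.39 0.23 4.94] 0.0208
(110, [337.8, 196.6]) [ 0.6224 -0.1434  0.09  ]
(135, [251.1, 200.3]) [0.5969 0.1443 0.187 ]
(94, [200.9, 200.4]) [0.595  0.3027 0.187 ]
(115, [337.3, 244.3]) [ 0.461  -0.1409  0.09  ]
```

step_arm:
  targets: "-1 0.003 0 0 0 0 0;-1 0.006 0 0 0 0 0;-1 0.009 0 0 0 0 0;-1 0.009 0 0 0 0 0;-1 0.009 0 0 0 0 0"

```text
clock: 34.08
eef_pos: [0.518, 0.1841, 0.1658]
tool_rot: [0.693, 0.721, 0.002, 0.0]
ft_force: [-1.5, 0.4, 5.9]
grip_width: 0.0209
grasp_force: 60.2
```

step_arm:
  targets: "-1 0.003 0 0 0 0 0;-1 0.006 0 0 0 0 0;-1 0.008 0 0 0 0 0;-1 0.008 0 0 0 0 0;-1 0.008 0 0 0 0 0"

```text
clock: 34.5
eef_pos: [0.5208, 0.1843, 0.1658]
tool_rot: [0.693, 0.721, 0.001, -0.001]
ft_force: [-5.4, 0.6, 7.3]
grip_width: 0.0207
grasp_force: 60.3
```

step_arm:
  targets: "-1 0.003 0 0 0 0 0;-1 0.006 0 0 0 0 0;-1 0.008 0 0 0 0 0;-1 0.008 0 0 0 0 0;-1 0.008 0 0 0 0 0"

```text
clock: 34.92
eef_pos: [0.5246, 0.1844, 0.1658]
tool_rot: [0.693, 0.721, 0.001, -0.001]
ft_force: [-5.8, 1.6, 7.4]
grip_width: 0.0212
grasp_force: 60.3
```

step_arm:
  targets: "-1 0.003 0 0 0 0 0;-1 0.006 0 0 0 0 0;-1 0.008 0 0 0 0 0;-1 0.008 0 0 0 0 0;-1 0.008 0 0 0 0 0"

```text
clock: 35.33
eef_pos: [0.5286, 0.1846, 0.1658]
tool_rot: [0.693, 0.721, 0.001, -0.001]
ft_force: [-5.0, 2.9, 8.3]
grip_width: 0.0204
grasp_force: 60.3
```

```bash
python3 - <<'E'
from h import *
state()
for c in caps(): print(c,onz("top",c[1],.09 if c[1][0]>320 else .187))
print(caps("scene"))
E
```

```text
35.33 [0.5286 0.1846 0.1658] f [-4.98  2.9   8.27] 0.0204
(137, [250.9, 197.3]) [0.6064 0.1451 0.187 ]
(111, [337.9, 196.6]) [ 0.6224 -0.1437  0.09  ]
(36, [200.7, 195.5]) [0.6105 0.3038 0.187 ]
(115, [337.4, 244.2]) [ 0.4614 -0.1413  0.09  ]
[(24, [280.5, 70.0]), (108, [243.0, 188.3])]
```

step_arm:
  targets: "-1 0.003 0 0 0 0 0;-1 0.006 0 0 0 0 0;-1 0.006 0 0 0 0 0;-1 0.006 0 0 0 0 0"

```text
clock: 35.77
eef_pos: [0.529, 0.1846, 0.1658]
tool_rot: [0.692, 0.722, -0.001, -0.003]
ft_force: [-12.8, 1.5, 12.2]
grip_width: 0.0208
grasp_force: 61.0
```

step_arm:
  targets: "-1 0.003 0 0 0 0 0;-1 0.006 0 0 0 0 0;-1 0.006 0 0 0 0 0;-1 0.006 0 0 0 0 0"

```text
clock: 36.1
eef_pos: [0.5291, 0.1847, 0.1658]
tool_rot: [0.692, 0.722, -0.003, -0.005]
ft_force: [-21.2, 1.3, 15.1]
grip_width: 0.0203
grasp_force: 62.2
```

The bar has stopped at x=0.529 while the force climbs to 21 N, so it is snug. I'll relax, release and go to the lever.

step_arm:
  targets: "-1 -0.004 0 0 0 0 0;-1 -0.007 0 0 0 0 0;0 -0.007 0 0 0 0 0;0 -0.007 0 0 0 0 0;0 -0.007 0 0 0 0 0;0 -0.007 0 0.08 0 0 0;0 -0.007 0 0.16 0 0 0;0 -0.007 0 0.2 0 0 0;0 -0.007 0 0.2 0 0 0;0 -0.007 0 0.2 0 0 0"

```text
clock: 36.93
eef_pos: [0.5336, 0.1836, 0.2654]
tool_rot: [0.693, 0.721, 0.002, 0.001]
ft_force: [0.1, -0.3, 0.5]
grip_width: 0.0429
grasp_force: 0.0
```

```bash
python3 - <<'E'
from h import *
state();bot.camera("scene");state()
for c in caps(): print(c,onz("top",c[1],.09 if c[1][0]>320 else .187))
E
```

```text
36.93 [0.5336 0.1836 0.2654] f [ 0.09 -0.25  0.46] 0.0429
36.98 [0.5326 0.1833 0.2637] f [ 0.94  0.29 -0.41] 0.043
(136, [250.9, 197.2]) [0.6067 0.1451 0.187 ]
(110, [337.8, 196.6]) [ 0.6224 -0.1434  0.09  ]
(122, [337.2, 244.2]) [ 0.4614 -0.1406  0.09  ]
```

step_arm:
  targets: "0.2 0.078 -0.275 0 0 0 0;0.2 0.078 -0.275 0 0 0 0;0.2 0.078 -0.275 0 0 0 0;0.2 0.078 -0.275 0 0 0 0;0.2 0.078 -0.275 0 0 0 0;0.2 0.078 -0.275 0 0 0 0"

```text
clock: 37.53
eef_pos: [0.5706, 0.0447, 0.2617]
tool_rot: [0.694, 0.72, -0.001, -0.001]
ft_force: [-0.4, 0.3, 0.3]
grip_width: 0.0513
grasp_force: 0.0
```

```bash
python3 - <<'E'
from h import *
state();crop("scene","s6",220,400,130,270,4);state()
E
```

```text
37.53 [0.5706 0.0447 0.2617] f [-0.38  0.27  0.27] 0.0513
37.58 [0.5705 0.0458 0.2621] f [ 0.63  0.79 -0.15] 0.0515
```

View pics/s6.png

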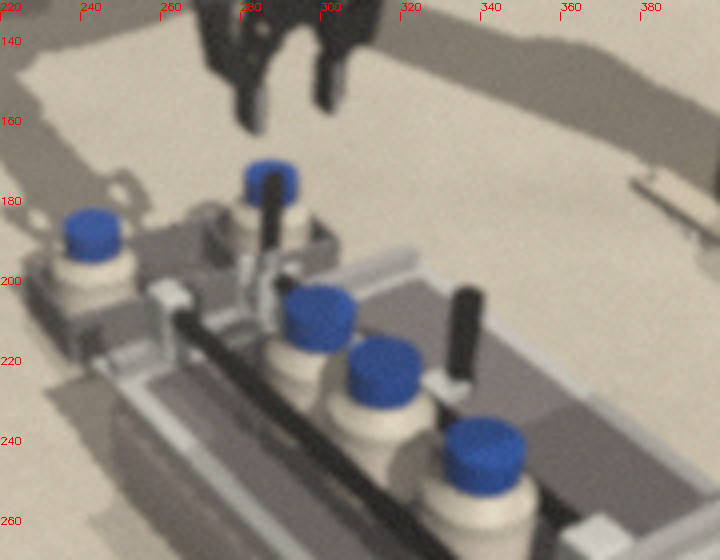

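The picture shows three bottles held between the bars and the lever upright, with its top at (287.5,173). I'll check that against the predicted pixel.

```bash
python3 - <<'E'
from h import *
for x in(.565,.572,.579): print(x,proj("scene",[x,.051,.214]).round(1))
E
```

```text
0.565 [294.2 177. ]
0.572 [291.9 177.7]
0.579 [289.7 178.3]
```

The lever top is seen about 4 px left of and above the prediction, so it leans close to upright (value about 0.26). I'll pinch at y=0.030.

step_arm:
  targets: "0.2 0.002 -0.03 0 0 0 0;0.2 0.002 -0.03 0 0 0 0;0.2 0.002 -0.03 -0.08 0 0 0;0.2 0.002 -0.03 -0.156 0 0 0;0.2 0.002 -0.03 -0.156 0 0 0;0.2 0.002 -0.03 -0.156 0 0 0;-1 0.002 -0.03 -0.156 0 0 0;-1 0.002 -0.03 -0.156 0 0 0;-1 0.002 -0.03 -0.156 0 0 0;-1 0.002 -0.03 -0.156 0 0 0"

```text
clock: 38.42
eef_pos: [0.5725, 0.0314, 0.1891]
tool_rot: [0.693, 0.721, 0.001, 0.001]
ft_force: [-4.9, 1.0, 7.2]
grip_width: 0.0154
grasp_force: 59.0
```

step_arm:
  targets: "-1 0.001 -0.024 -0.002 0 0 0;-1 0.002 -0.047 -0.008 0 0 0;-1 0.003 -0.069 -0.017 0 0 0;-1 0.004 -0.09 -0.03 0 0 0;-1 0.004 -0.108 -0.045 0 0 0;-1 0.004 -0.108 -0.045 0 0 0"

```text
clock: 38.92
eef_pos: [0.575, -0.0245, 0.167]
tool_rot: [0.694, 0.72, 0.001, 0.002]
ft_force: [-4.8, -1.6, 9.9]
grip_width: 0.0148
grasp_force: 68.7
```

step_arm:
  targets: "-1 0.001 -0.015 -0.019 0 0 0;-1 0.001 -0.026 -0.037 0 0 0;-1 0.001 -0.032 -0.05 0 0 0;-1 0.001 -0.037 -0.066 0 0 0;-1 0.001 -0.037 -0.074 0 0 0;-1 0.001 -0.037 -0.074 0 0 0;-1 0.001 -0.037 -0.074 0 0 0"

```text
clock: 39.5
eef_pos: [0.5754, -0.0444, 0.131]
tool_rot: [0.694, 0.72, -0.0, 0.003]
ft_force: [-6.6, -7.1, 13.1]
grip_width: 0.015
grasp_force: 79.6
```

step_arm:
  targets: "0.2 0 0 -0.002 0 0 0;0.2 0 0 0 0 0 0;0.2 0 0 0 0 0 0;0.2 0 0 0.08 0 0 0;0.2 0 0 0.16 0 0 0;0.2 0 0 0.24 0 0 0;0.2 -0.2 -0.3 0.24 0 0 0;0.2 -0.4 -0.6 0.24 0 0 0;0.2 -0.4 -0.6 0.24 0 0 0;0.2 -0.4 -0.6 0.24 0 0 0"

```text
clock: 40.33
eef_pos: [0.482, -0.181, 0.2469]
tool_rot: [0.692, 0.722, 0.0, 0.001]
ft_force: [1.5, -1.3, -0.6]
grip_width: 0.0509
grasp_force: 0.0
```

step_arm:
  targets: "0.2 -0.2 -0.3 0 0 0 0;0.2 -0.2 -0.3 0 0 0 0;0.2 -0.2 -0.3 0 0 0 0;0.2 -0.2 -0.3 0 0 0 0;0.2 -0.2 -0.3 0 0 0 0;0.2 -0.2 -0.3 0 0 0 0;0.2 -0.2 -0.3 0 0 0 0"

```text
clock: 40.92
eef_pos: [0.3822, -0.3309, 0.2465]
tool_rot: [0.694, 0.72, 0.0, 0.0]
ft_force: [-0.4, 0.2, 0.8]
grip_width: 0.0513
grasp_force: 0.0
```

```bash
python3 - <<'E'
from h import *
state();crop("scene","s7",190,390,130,280,4)
for c in caps(): print(c,onz("top",c[1],.09 if c[1][0]>320 else .187))
crop("top","t7",175,365,130,270,4)
a=cv2.imread("pics/s7.png");b=cv2.imread("pics/t7.png")
o=np.zeros((600,800,3),np.uint8);a=cv2.resize(a,(400,300));o[:300,:400]=a
cv2.imwrite("pics/t7.png",b)
E
```

```text
40.92 [ 0.3822 -0.3309  0.2465] f [-0.41  0.16  0.81] 0.0513
(137, [250.9, 197.2]) [0.6067 0.1451 0.187 ]
(111, [337.9, 196.6]) [ 0.6224 -0.1437  0.09  ]
(135, [201.1, 199.0]) [0.5994 0.3022 0.187 ]
(129, [230.3, 198.0]) [0.6035 0.2099 0.187 ]
(115, [337.6, 244.3]) [ 0.461  -0.1419  0.09  ]
```

View pics/s7.png

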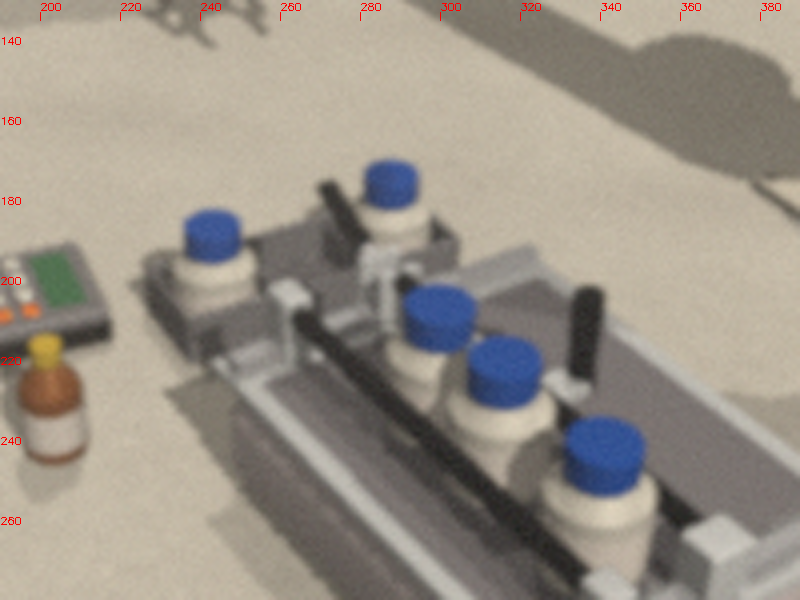

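View pics/t7.png

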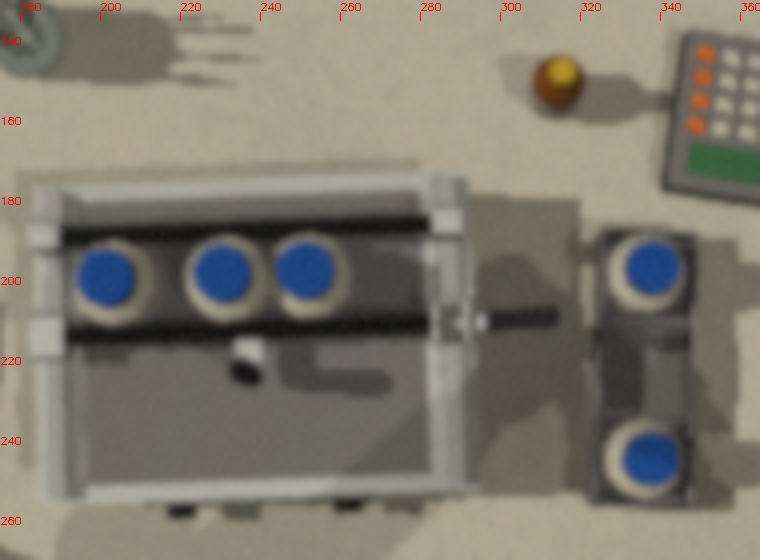

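Both views show three bottles snug between the bars, two in the crate, and the lever out, with its tip at (313.8,209) in the top view and (271,176.5) in the scene view. I'll check the tip's height and hand in if it is level.

```bash
python3 - <<'E'
from h import *
p,e=tri((313.6,209),(271,177)); print(p,e)
if p[2]<.165: print(bot.job_done())
E
```

```text
[ 0.5739 -0.0549  0.1602] 0.0009
the job is handed in; nothing more can be done
None
```

I've handed the job in, but no verdict came back: all three full bottles (B, D, E) are clamped snugly between the bars, and both empties (A, C) are in the crate. The lever is down at about 1.43 rad by camera estimate, against the required 1.3, so that is the tightest margin.

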